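Take a display tea caddy apart for washing

TASK

Take the tall tin on the riser apart for washing, in the reverse of the order it went together: first its cap, then the inner lid with the knob, then the liner. Set each part down in the blue tray, cap mouth down and the others right way up, each standing flat on the tray's floor and none dropped in. Leave the empty outer shell standing in its place on the riser, and leave the other tins and the jar where they are.

Things in the scene. Friction and masses are not known exactly. Their poses are not given: they have to be found in the camera images.
- shell: Outer shell of the tall tin (tea caddy): open-topped round can, brushed aluminium, 62 mm outside diameter, 60 mm tall, bore 57 mm, floor 3 mm, about 0.12 kg, loose on the lower riser. Origin: centre of its underside, z up. Closed with its cap the tin is 118.5 mm tall, the only tall one. Nested in it, coaxial: liner on its floor, inner lid in the liner's mouth, cap over both.
- liner: Inner can, bright metal, open at the top, 55 mm outside diameter, 93 mm tall, bore 50 mm, about 0.09 kg, loose, 1 mm clear of the shell all round. Origin: centre of its underside, z up; at the start 3 mm above the shell's origin, so its top 36 mm stand above the shell's rim; lifts straight out after 57 mm. All parts of the caddy are rigid and stand a 40 N grip.
- inner_lid: Loose inner lid, about 0.04 kg, 26 mm tall. Origin: centre of its underside, z up. Plug 46 mm in diameter from z = 0 to 8 mm, aluminium flange 55 mm in diameter from 8 to 11 mm, black knob 16 mm in diameter from 11 to 26 mm. At the start the flange rests on the liner's rim, its origin 85 mm above the liner's, hidden under the cap; it lifts straight out by the knob.
- cap: Cap of the tall tin: brushed aluminium, 62 mm outside diameter, 58.5 mm tall, closed on top, open below, bore 57 mm, 56 mm deep, about 0.07 kg, loose, no thread: it pulls straight off upward after 56 mm of lift. Origin: centre of its lower, open edge, z up. At the start that edge rests on the shell's rim, 60 mm above the shell's origin.
- tray: Blue plastic tray with low walls, fixed to the shelf, outside 200 mm (its x) by 280 mm (its y), 22 mm high, walls 4 mm. Origin: centre of its underside, on the shelf board; the inner floor lies 4 mm above it. It lies left or right of the robot's middle, the risers on the other side.
- risers: Two clear plastic risers, one fixed unit, -x side to the robot. Origin: centre of its underside, on the shelf board. Lower: 260 mm (x) by 340 mm (y), top at 60 mm. Upper: on the +y end, 240 by 140 mm, centred on y = 100 mm, top at 110 mm, spring clip on its -x edge up to 122 mm; things on it reach 172 mm. The tall tin stands on the free part of the lower one (y below 0).
- tin_tread: Closed squat aluminium tin, diameter 60 mm, height 42 mm, 0.13 kg, loose on the lower riser behind the tall tin (on its far, +x side). Origin: centre of its underside. Not to be disturbed.
- tin_a: Closed squat aluminium tin, diameter 60 mm, height 42 mm, loose on the upper riser. Origin: centre of its underside. Not to be disturbed.
- tin_b: Closed squat aluminium tin, as tin_a, loose on the upper riser. Origin: centre of its underside. Not to be disturbed.
- jar: Short glass jar with a black screw cap, diameter 56 mm, height 62 mm, loose on the upper riser, in a row with the two tins in any order. Origin: centre of its underside. Not to be disturbed.
There are look-alikes about, which are no part of the job. What is shaped like the cap but brown is not meant.

How it is judged:
On the way, in this order (a step that is already met when the one before it is completed fails the run):
1. the cap stands mouth down in the tray, released, while the inner lid is still in the liner and the liner in the shell (x of cap in the frame of tray between -0.08 and 0.08 m and y of cap in the frame of tray between -0.12 and 0.12 m and z of cap in the frame of tray below 0.008 m and angle between cap's own z axis and vertical below 0.12 rad and linear speed of cap below 0.03 m/s and contact force between the fingers and cap below 0.05 N and horizontal distance between inner_lid and liner below 0.006 m and z of inner_lid in the frame of liner below 0.089 m and horizontal distance between liner and shell below 0.006 m and z of liner in the frame of shell below 0.008 m), for 0.2 s.
2. the inner lid stands knob up in the tray, released, while the liner is still in the shell (x of inner_lid in the frame of tray between -0.08 and 0.08 m and y of inner_lid in the frame of tray between -0.12 and 0.12 m and z of inner_lid in the frame of tray below 0.008 m and angle between inner_lid's own z axis and vertical below 0.12 rad and linear speed of inner_lid below 0.03 m/s and contact force between the fingers and inner_lid below 0.05 N and horizontal distance between liner and shell below 0.006 m and z of liner in the frame of shell below 0.008 m), for 0.2 s.
At the end, for the whole second after the job is handed in: Cap (mouth down), inner lid and liner (right way up) each stand on the tray floor inside its walls, origin at most 4 mm above the floor, tilted under 0.12 rad, at rest and released. The shell stands within 20 mm of its first place on the riser, tilted under 0.1 rad; tins and jar are undisturbed (x of cap in the frame of tray between -0.08 and 0.08 m and y of cap in the frame of tray between -0.12 and 0.12 m and z of each of cap, inner_lid, liner in the frame of tray below 0.008 m and angle between each of cap, inner_lid, liner's own z axis and vertical below 0.12 rad and linear speed of each of cap, inner_lid, liner below 0.03 m/s and contact force between the fingers and cap below 0.05 N and x of inner_lid in the frame of tray between -0.08 and 0.08 m and y of inner_lid in the frame of tray between -0.12 and 0.12 m and contact force between the fingers and inner_lid below 0.05 N and x of liner in the frame of tray between -0.08 and 0.08 m and y of liner in the frame of tray between -0.12 and 0.12 m and contact force between the fingers and liner below 0.05 N and distance of shell from where it was at the start of the episode below 0.02 m and angle between shell's own z axis and vertical below 0.1 rad and distance of each of tin_tread, tin_a, tin_b, jar from where it was at the start of the episode below 0.015 m and angle between each of tin_tread, tin_a, tin_b, jar's own z axis and vertical below 0.2 rad); the robot touches nothing.
It fails at once if the shell is dragged more than 30 mm, lifted off or tipped over (distance of shell from where it was at the start of the episode above 0.03 m or angle between shell's own z axis and vertical above 0.25 rad).
It fails at once if another tin or the jar is pushed more than 15 mm or tipped (distance of any of tin_tread, tin_a, tin_b, jar from where it was at the start of the episode above 0.015 m or angle between any of tin_tread, tin_a, tin_b, jar's own z axis and vertical above 0.2 rad).
It fails at once if the cap, inner lid or liner is let go over the tray more than 25 mm above its floor ((x of cap in the frame of tray between -0.1 and 0.1 m and y of cap in the frame of tray between -0.14 and 0.14 m and distance of cap from where it was at the start of the episode above 0.1 m and z of cap in the frame of tray above 0.029 m and contact force between the fingers and cap below 0.02 N) or (x of inner_lid in the frame of tray between -0.1 and 0.1 m and y of inner_lid in the frame of tray between -0.14 and 0.14 m and distance of inner_lid from where it was at the start of the episode above 0.1 m and z of inner_lid in the frame of tray above 0.029 m and contact force between the fingers and inner_lid below 0.02 N) or (x of liner in the frame of tray between -0.1 and 0.1 m and y of liner in the frame of tray between -0.14 and 0.14 m and distance of liner from where it was at the start of the episode above 0.1 m and z of liner in the frame of tray above 0.029 m and contact force between the fingers and liner below 0.02 N)).
It also fails if it takes over 72 s, if anything falls off the work surface, if the arm or the gripper's body presses on something with over 40 N, if the wrist force passes 120 N, or if a joint passes its speed limit or range.

ROBOT

A 6-joint arm with a two-finger parallel gripper is mounted at the origin on the work surface. World frame = base frame: x ahead of the robot, y to its left, z up, the work surface at z = 0. Lengths are in m, angles in rad, forces in N, time in s.
With the tool pointing down it reaches from about 0.375 to 0.825 m from the base axis. Payload 5.5 kg.
Tool frame: the origin (TCP) lies between the finger pads; the fingertips stand 25 mm ahead of it and the grasp point (between the pads) lies 6 mm ahead of it (manip.tips_ahead is the distance from the TCP to the fingertips, in m); y points along the fingers, x is the direction in which the jaws open and shut, and the axes are right-handed (so a half turn about y gives the same grasp; the last joint's range is limited). The gripper opens to 85 mm and grips with 20 to 120 N. Pads are 22 mm wide; open, the fingers measure 114 mm over their backs; the gripper's body (76 mm by 85 mm) begins 54 mm behind the grasp point. The pads swing forward as they close: fully open they stand 13 mm farther back than shut.
Start: joints at [1.106, 0.314, -0.047, 1.21, 0, 1.571], TCP at [0.269, 0.536, 0.256] pointing down, gripper open.
Joint ranges: [-2.67, 2.67], [-0.69, 1.73], [-1.03, 1.25], [-2.08, 2.16], [-1.42, 1.45], [-3.14, 3.14]. Speed limits (rad/s): [2.39, 2.39, 3.01, 3.14, 3.14, 3.14].

INTERFACE

Orientations are given as a rotation vector (axis times angle).
In Python, from rig import manip, eyes gives the robot as it stands.
- The arm moves only by the shell command python3 -m creep 'ROWS'. ROWS is text: rows parted by semicolons, each of 5 numbers parted by spaces: the finger opening in mm, from 0 to 85.4, then the shift along the tool's x, y, z in mm, then the turn about the tool's y in degrees. A call has 1 to 5 rows; each row shifts and turns the commanded pose from where the row before left it, along the tool's axes as they then stand; what a row does not reach is not made up. A row lasts 1/12 s, in which the tool goes at most 41.7 mm and 7.16 degrees, less where a joint would pass 70% of its speed; a pose out of reach is approached as far as the arm can. A call with a gripper value outside its range is refused whole. The fingers move at their own pace and stop on an object; the grip force is fixed at half the most. Time passes only in rows, so rows that do not move let the fingers close. It gives the time, the measured TCP pose, the force and the opening at its end, in the units of the state.
- manip.read_state(): the state, without advancing time (a new reading comes with each control period).
- eyes.read_camera(name): name is "side" or "top"; returns the picture (384x512x3 uint8, red, green, blue); there is no depth.
- eyes.camera_params(name): a dict with "K" (3x3 intrinsics, pixels), "pose" (4x4, takes a point from camera to world coordinates). Camera axes: x right, y down, z forward; pixel columns grow to the right and rows downward; lengths in m; the calibration is good to about 2 mm. A picture is of the moment at which its call begins. camera_params takes no time and is no camera call.
- manip.close_job(): hands the job in, once; it reports no verdict.
Trained networks look in the newest picture that a camera, given by its name, has taken for a name from the list of things; names that differ only in an ending like _2 or _b are one class to them, and where a whole thing is asked for, a point or a joint stands for the part that bears it (a point fixed in the world has none). Each returns a list of dicts, best first, with "p" (0 to 1); they miss things now and then, are a little off and sometimes report something else, mostly with a low value. They report only what shows in the picture. A call takes as long as a camera call. They do not tell look-alikes from the thing itself.
- eyes.find_in(camera, query): "position" ([x, y, z] in m, in world coordinates, good to about 4 mm: the middle of the surface that is visible of it).
The state is a dict: "time": time; "joint_pos": joint angles; "dq": joint speeds; "joint_torque": joint torques, N m; "tcp_pos": TCP position; "eef_rot": TCP orientation; "force": force on the tool from outside, world axes, zero at the start; "wrist_torque": the same for the moment, N m; "gripper_width": finger opening in m.
Only numpy, scipy, OpenCV 4.12 (cv2) and the standard library are available. Lean on these libraries where they do the work, as an engineer would, in place of code of your own. Each camera call takes 0.05 s, during which the arm holds its last target.

## Working session

There is one attempt and no reset: what is moved stays moved. The work goes in short steps, Python scripts to look and compute and a shell command to move; the robot and the scene stay as the last step left them, time stands still between calls to the robot, and variables do not carry over. Pictures are saved under pics/ and viewed, and the job is handed in when it is done.

```bash
ls; mkdir -p pics
python3 - <<'E'
from rig import manip, eyes
import cv2,numpy as np
s=manip.read_state(); print(s, manip.tips_ahead)
for n in("side","top"):
    im=eyes.read_camera(n); cv2.imwrite(f"pics/{n}0.png",im[:,:,::-1])
    p=eyes.camera_params(n); print(n,np.round(p["K"],1).tolist(),np.round(p["pose"],3).tolist())
    for q in("shell","cap","liner","tray","tin_tread","tin_a","jar","risers"):
        print(q,[(np.round(d["position"],3).tolist(),round(d["p"],2)) for d in eyes.find_in(n,q)][:4])
E
```

```text
pics
{'time': 0.0, 'joint_pos': array([ 1.10601739e+00,  3.14222446e-01, -4.81019873e-02,  1.21018037e+00,
       -5.36058442e-05,  1.57082200e+00]), 'dq': array([-1.49807041e-04, -1.01657605e-03, -9.30504530e-04,  1.40747248e-04,
        7.15177628e-05, -1.32028254e-03]), 'joint_torque': array([ 3.35238256e-04, -5.39583814e+01,  3.39753413e+01,  1.90841092e-02,
       -1.30107819e-04,  1.39038754e-06]), 'tcp_pos': array([0.26870768, 0.53586223, 0.25542662]), 'eef_rot': array([-1.39490168, -0.85933728,  0.86167295]), 'force': array([ 0.22739308, -0.25944911, -0.01261857]), 'wrist_torque': array([-0.02500844,  0.01797698, -0.01873858]), 'gripper_width': 0.08541225079236954} 0.025
side [[425.1, 0.0, 261.0], [0.0, 425.1, 193.7], [0.0, 0.0, 1.0]] [[0.966, -0.126, 0.224, 0.179], [-0.257, -0.491, 0.832, -1.19], [0.005, -0.862, -0.507, 0.805], [0.0, 0.0, 0.0, 1.0]]
shell [([0.48, -0.301, 0.093], 0.73), ([0.622, -0.141, 0.15], 0.51)]
cap [([0.483, -0.3, 0.168], 0.95), ([0.316, -0.306, 0.049], 0.77), ([0.347, -0.468, 0.052], 0.73)]
liner []
tray [([0.553, 0.261, 0.007], 0.8)]
tin_tread [([0.606, -0.318, 0.1], 0.78)]
tin_a [([0.621, -0.141, 0.144], 0.57)]
jar [([0.543, -0.126, 0.153], 0.95)]
risers [([0.513, -0.304, 0.06], 0.6)]
top [[403.8, 0.0, 254.0], [0.0, 403.8, 183.5], [0.0, 0.0, 1.0]] [[0.009, -0.984, 0.176, 0.292], [-1.0, -0.011, -0.008, -0.073], [0.01, -0.176, -0.984, 1.238], [0.0, 0.0, 0.0, 1.0]]
shell [([0.47, -0.254, 0.09], 0.5), ([0.559, 0.216, -0.0], 0.41)]
cap [([0.487, -0.481, 0.056], 0.97), ([0.321, -0.288, 0.06], 0.91), ([0.35, -0.44, 0.058], 0.77), ([0.487, -0.27, 0.181], 0.57)]
liner []
tray [([0.559, 0.216, 0.006], 0.97)]
tin_tread [([0.608, -0.303, 0.103], 0.78)]
tin_a [([0.476, -0.096, 0.152], 0.88), ([0.622, -0.122, 0.148], 0.87)]
jar [([0.544, -0.11, 0.169], 0.6)]
risers [([0.52, -0.215, 0.061], 0.89)]
```

View pics/side0.png

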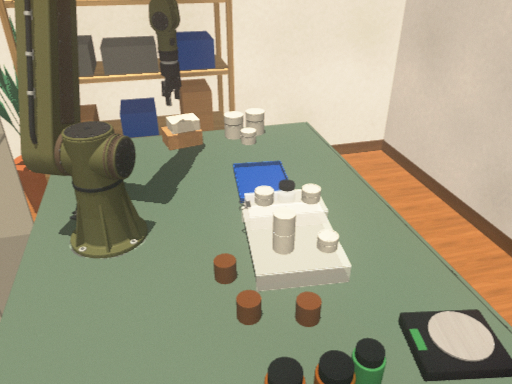

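View pics/top0.png

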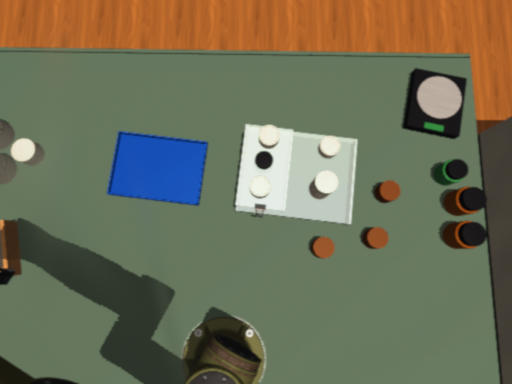

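Run:
```python
from rig import manip
from scipy.spatial.transform import Rotation as R
s=manip.read_state()
print(s["time"],R.from_rotvec(s["eef_rot"]).as_matrix().round(3))
```

```text
0.9 [[ 0.448  0.    -0.894]
 [ 0.894  0.     0.448]
 [ 0.    -1.    -0.   ]]
```

```bash
cat > h.py <<'E'
import cv2,numpy as np
from rig import manip, eyes
def proj(n,P):
    p=eyes.camera_params(n);T=np.linalg.inv(np.array(p["pose"]));P=np.atleast_2d(P)
    c=P@T[:3,:3].T+T[:3,3];u=c@np.array(p["K"]).T
    return u[:,:2]/u[:,2:]
def unproj(n,uv,z):
    p=eyes.camera_params(n);T=np.array(p["pose"])
    d=T[:3,:3]@np.linalg.inv(p["K"])@np.array([uv[0],uv[1],1.]);o=T[:3,3]
    return o+d*(z-o[2])/d[2]
def circ(c,r,z,n=60):
    a=np.linspace(0,2*np.pi,n);return np.c_[c[0]+r*np.cos(a),c[1]+r*np.sin(a),0*a+z]
def crop(src,out,x0,y0,w,h,k,curves=()):
    im=cv2.imread(src)[y0:y0+h,x0:x0+w];im=cv2.resize(im,None,fx=k,fy=k,interpolation=cv2.INTER_CUBIC)
    for uv,col in curves:
        q=((uv-[x0,y0]+.5)*k-.5).round().astype(np.int32);cv2.polylines(im,[q.reshape(-1,1,2)],False,col,1)
    cv2.imwrite(out,im)
E
python3 - <<'E'
from h import *
for uv in [(326,182.5)]: print(unproj("top",uv,.1785))
for n,uv in(("top",[(118,131),(208,142),(198,205),(108,194)]),): print([unproj(n,u,.022).round(3) for u in uv])
print([unproj("top",u,.06).round(3) for u in [(357,139),(351,223)]],[unproj("top",u,.11).round(3) for u in [(246,124),(294,129),(288,212),(236,209)]])
c=(0.489,-0.271)
cv=[(circ(c,.031,.1785),(0,0,255)),(circ(c,.031,.06),(0,255,0)),(circ(c,.031,.12),(255,0,0))]
crop("pics/top0.png","pics/topz.png",230,115,140,115,5,[(proj("top",a),b) for a,b in cv])
crop("pics/side0.png","pics/sidez.png",230,170,130,120,5,[(proj("side",a),b) for a,b in cv])
E
```

```text
[ 0.48604662 -0.27462887  0.1785    ]
[array([0.671, 0.343, 0.022]), array([0.639, 0.061, 0.022]), array([0.441, 0.085, 0.022]), array([0.472, 0.359, 0.022])]
[array([ 0.643, -0.394,  0.06 ]), array([ 0.388, -0.368,  0.06 ])] [array([ 0.669, -0.058,  0.11 ]), array([ 0.656, -0.198,  0.11 ]), array([ 0.413, -0.179,  0.11 ]), array([ 0.42 , -0.033,  0.11 ])]
```

View pics/topz.png

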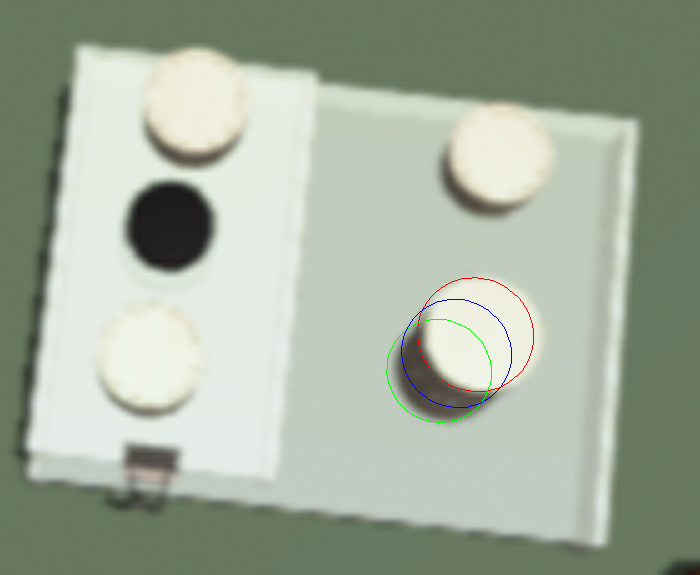

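View pics/sidez.png

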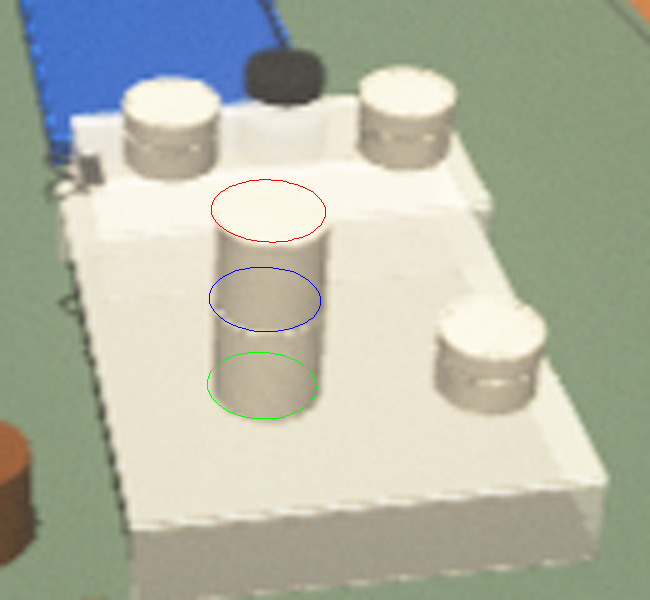

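Run:
```python
from h import *
c=(0.4905,-0.2755)
cv=[(circ(c,.031,.1785),(0,0,255)),(circ(c,.031,.06),(0,255,0)),(circ(c,.031,.12),(255,0,0))]
crop("pics/top0.png","pics/topz2.png",295,145,70,75,8,[(proj("top",a),b) for a,b in cv])
crop("pics/side0.png","pics/sidez2.png",255,195,100,75,8,[(proj("side",a),b) for a,b in cv])
```

```text
(no output)
```

View pics/topz2.png

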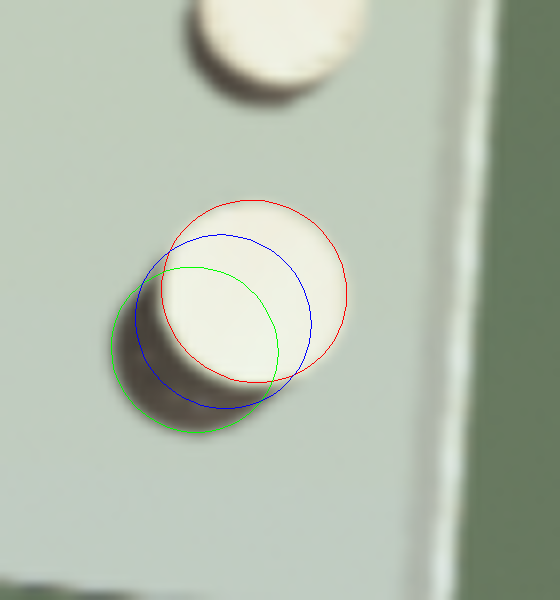

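View pics/sidez2.png

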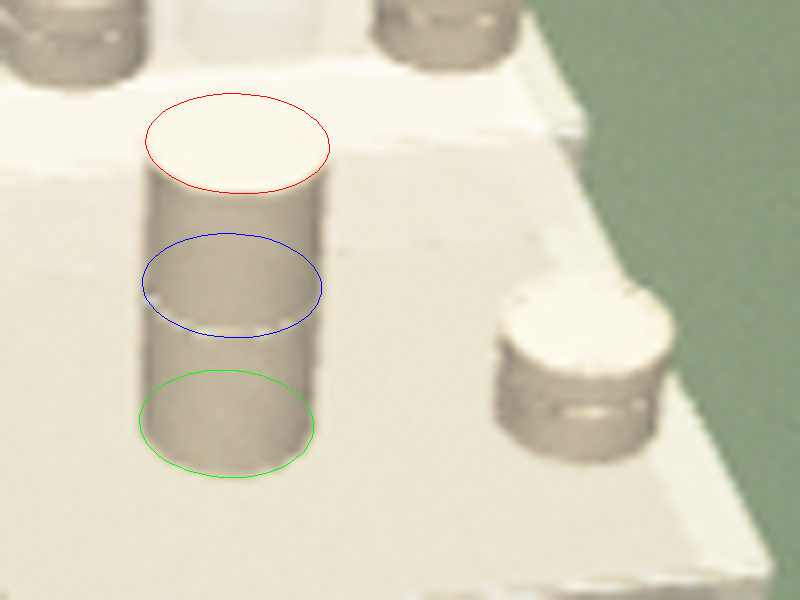

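```bash
cat >> h.py <<'E'
from scipy.spatial.transform import Rotation as R
def delta(target):
    s=manip.read_state();M=R.from_rotvec(s["eef_rot"]).as_matrix()
    d=np.array(target)-s["tcp_pos"]
    print("t",round(s["time"],2),"tcp",s["tcp_pos"].round(4),"tooly",M[:,1].round(3),"yaw",np.degrees(np.arctan2(M[1,0],M[0,0])).round(1),"F",s["force"].round(1),"w",round(s["gripper_width"]*1000,1),"-> tool mm",(M.T@d*1000).round(1))
E
python3 -m creep '85 0 0 0 7;85 0 0 0 7;85 0 0 0 7;85 0 0 0 7;85 0 0 0 7'
python3 -m creep '85 0 0 0 7;85 0 0 0 7;85 0 0 0 7;85 0 0 0 7;85 0 0 0 7'
python3 -c "
from h import *
print(unproj('top',(330,146.5),.102))
delta((.45,.25,.255));delta((.4897,-.2757,.255))"
```

```text
time: 1.32
tcp_pos: [0.2689, 0.5363, 0.2563]
eef_rot: [-1.537, -0.383, 0.383]
force: [-0.3, -0.3, -0.9]
gripper_width: 0.0851
time: 1.73
tcp_pos: [0.2689, 0.5363, 0.2563]
eef_rot: [-1.569, 0.096, -0.096]
force: [-1.0, 0.1, 0.5]
gripper_width: 0.0853
[ 0.60681349 -0.30323449  0.102     ]
t 1.73 tcp [0.2689 0.5363 0.2563] tooly [-0. -0. -1.] yaw -7.0 F [-1.   0.1  0.5] w 85.3 -> tool mm [ 214.5    1.3 -262.2]
t 1.73 tcp [0.2689 0.5363 0.2563] tooly [-0. -0. -1.] yaw -7.0 F [-1.   0.1  0.5] w 85.3 -> tool mm [ 317.8    1.3 -779.2]
```

```bash
python3 -m creep '85 21 0 -26 0;85 21 0 -26 0;85 21 0 -26 0;85 21 0 -26 0;85 21 0 -26 0' >/dev/null
python3 -m creep '85 21 0 -26 0;85 21 0 -26 0;85 21 0 -26 0;85 21 0 -26 0;85 21 0 -26 0'
python3 -m creep '85 7 0 -34 0;85 7 0 -34 0;85 7 0 -34 0;85 7 0 -34 0;85 7 0 -34 0'
python3 -m creep '85 7 0 -34 0;85 7 0 -34 0;85 7 0 -34 0;85 7 0 -34 0;85 7 0 -34 0'
python3 -c "
from h import *
delta((.4897,-.2757,.255))"
```

```text
time: 2.57
tcp_pos: [0.4482, 0.2524, 0.2565]
eef_rot: [-1.569, 0.09, -0.091]
force: [1.0, -0.4, -0.5]
gripper_width: 0.085
time: 2.98
tcp_pos: [0.4626, 0.0793, 0.2565]
eef_rot: [-1.569, 0.09, -0.091]
force: [0.3, -0.4, -1.0]
gripper_width: 0.0845
time: 3.4
tcp_pos: [0.4777, -0.0937, 0.2566]
eef_rot: [-1.569, 0.09, -0.091]
force: [0.9, 0.3, 0.3]
gripper_width: 0.0846
t 3.4 tcp [ 0.4777 -0.0937  0.2566] tooly [ 0.001 -0.    -1.   ] yaw -6.6 F [0.9 0.3 0.3] w 84.6 -> tool mm [  33.     1.6 -179.4]
```

```bash
python3 -m creep '85 7 0 -36 0;85 7 0 -36 0;85 7 0 -36 0;85 7 0 -36 0;85 5 0 -35 0'
python3 -m creep '85 0 0 0 0'
python3 -c "
from h import *
print(manip.tips_ahead)
delta((.4897,-.2757,.155))
im=eyes.read_camera('top');cv2.imwrite('pics/top1.png',im[:,:,::-1]);im=eyes.read_camera('side');cv2.imwrite('pics/side1.png',im[:,:,::-1])
crop('pics/side1.png','pics/side1z.png',200,130,160,140,5)"
```

```text
time: 3.82
tcp_pos: [0.4899, -0.2757, 0.2564]
eef_rot: [-1.569, 0.091, -0.092]
force: [1.0, 0.6, 0.7]
gripper_width: 0.0853
time: 3.9
tcp_pos: [0.4899, -0.2792, 0.256]
eef_rot: [-1.572, 0.095, -0.096]
force: [0.3, 1.0, -0.5]
gripper_width: 0.0851
0.025
t 3.9 tcp [ 0.4899 -0.2792  0.256 ] tooly [ 0.    -0.003 -1.   ] yaw -6.9 F [ 0.3  1.  -0.5] w 85.1 -> tool mm [ -0.7 101.    3.8]
```

View pics/side1z.png

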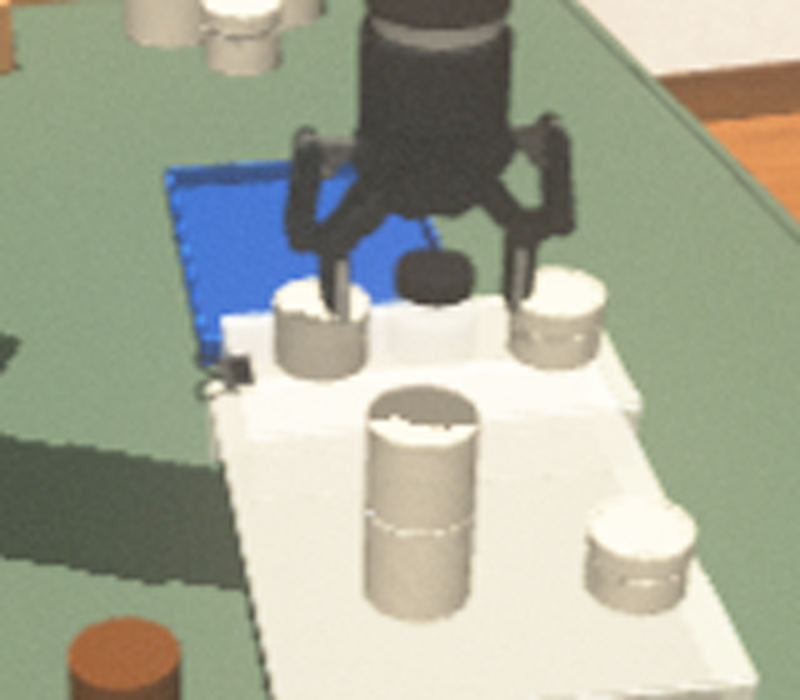

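```bash
python3 -m creep '85 0 15 3 0;85 0 20 0 0;85 0 20 0 0;85 0 15 0 0;85 0 5 0 0'
python3 -m creep '85 0 0 0 0'
python3 -c "
from h import *
delta((.4897,-.2757,.157))
im=eyes.read_camera('side');cv2.imwrite('pics/side2.png',im[:,:,::-1])
delta((.4897,-.2757,.157))
crop('pics/side2.png','pics/side2z.png',220,150,130,110,6)"
```

```text
time: 4.42
tcp_pos: [0.4889, -0.2683, 0.179]
eef_rot: [-1.567, 0.092, -0.087]
force: [-0.6, 0.3, -0.0]
gripper_width: 0.085
time: 4.5
tcp_pos: [0.4894, -0.2689, 0.1801]
eef_rot: [-1.567, 0.092, -0.088]
force: [-0.6, -0.1, 0.1]
gripper_width: 0.085
t 4.5 tcp [ 0.4894 -0.2689  0.1801] tooly [-0.002  0.002 -1.   ] yaw -6.5 F [-0.6 -0.1  0.1] w 85.0 -> tool mm [ 1.2 23.1 -6.8]
t 4.55 tcp [ 0.4901 -0.2695  0.1813] tooly [-0.001  0.001 -1.   ] yaw -6.6 F [-0.3  0.9  1.2] w 85.0 -> tool mm [ 0.4 24.3 -6.2]
```

View pics/side2z.png

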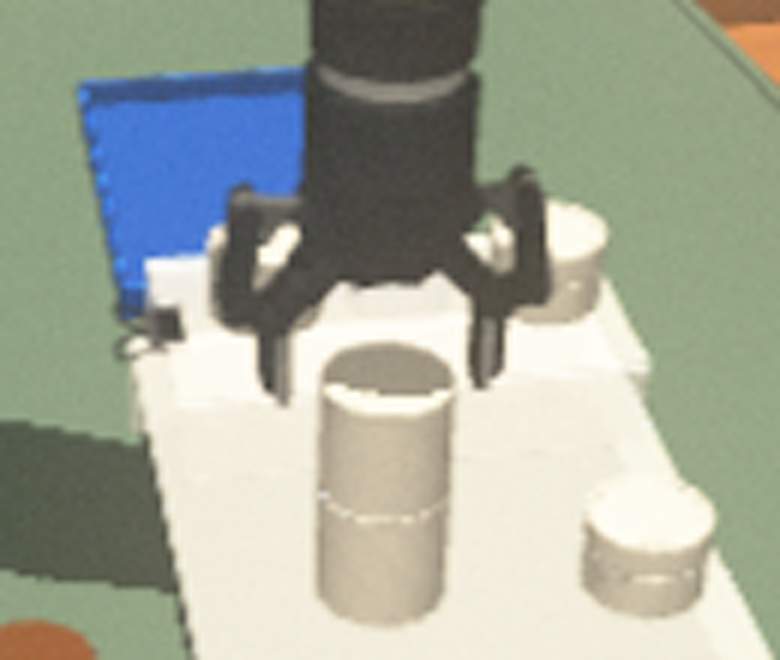

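```bash
python3 -m creep '85 0 0 0 0;85 0 0 0 0;85 0 0 0 0'
python3 -c "
from h import *
delta((.4897,-.2757,.157))"
```

```text
time: 4.8
tcp_pos: [0.4909, -0.2708, 0.1825]
eef_rot: [-1.57, 0.089, -0.092]
force: [-0.7, 1.0, 0.5]
gripper_width: 0.0849
t 4.8 tcp [ 0.4909 -0.2708  0.1825] tooly [ 0.002 -0.001 -1.   ] yaw -6.6 F [-0.7  1.   0.5] w 84.9 -> tool mm [-0.7 25.5 -5. ]
```

```bash
python3 -m creep '85 -1 8 -3 0;85 0 9 -2 0;85 0 8 0 0;85 0 0 0 0;85 0 0 0 0'
python3 -m creep '85 0 0 0 0;85 0 0 0 0;85 0 0 0 0'
python3 -c "
from h import *
delta((.4897,-.2757,.157))"
```

```text
time: 5.22
tcp_pos: [0.4879, -0.2752, 0.1551]
eef_rot: [-1.568, 0.093, -0.09]
force: [-0.5, 0.1, 0.3]
gripper_width: 0.0849
time: 5.47
tcp_pos: [0.4889, -0.2756, 0.1566]
eef_rot: [-1.569, 0.09, -0.091]
force: [-1.0, 0.4, 0.5]
gripper_width: 0.0849
t 5.47 tcp [ 0.4889 -0.2756  0.1566] tooly [ 0.001 -0.    -1.   ] yaw -6.6 F [-1.   0.4  0.5] w 84.9 -> tool mm [ 0.8 -0.4 -0. ]
```

```bash
python3 -m creep '68 0 0 0 0;64 0 0 0 0;61 0 0 0 0;58 0 0 0 0;56 0 0 0 0'
python3 -m creep '55 0 0 0 0;55 0 0 0 0;55 0 0 0 0'
python3 -c "
from h import *
delta((.4897,-.2757,.157))"
```

```text
time: 5.88
tcp_pos: [0.4893, -0.2756, 0.157]
eef_rot: [-1.569, 0.09, -0.092]
force: [1.2, -0.2, 5.5]
gripper_width: 0.0609
time: 6.13
tcp_pos: [0.4893, -0.2756, 0.157]
eef_rot: [-1.569, 0.09, -0.092]
force: [1.8, 0.4, 5.0]
gripper_width: 0.061
t 6.13 tcp [ 0.4893 -0.2756  0.157 ] tooly [ 0.001 -0.    -1.   ] yaw -6.6 F [1.8 0.4 5. ] w 61.0 -> tool mm [ 0.4 -0.  -0. ]
```

```bash
python3 -m creep '55 0 -4 0 0;55 0 -8 0 0;55 0 -10 0 0;55 0 -10 0 0;55 0 -10 0 0'
python3 -m creep '55 0 -10 0 0;55 0 -10 0 0;55 0 -10 0 0;55 0 -10 0 0;55 0 -10 0 0'
python3 -m creep '55 0 -8 0 0;55 0 0 0 0;55 0 0 0 0'
python3 -c "
from h import *
delta((.4897,-.2757,.157))
im=eyes.read_camera('side');cv2.imwrite('pics/side3.png',im[:,:,::-1])
im=eyes.read_camera('top');cv2.imwrite('pics/top3.png',im[:,:,::-1])
crop('pics/side3.png','pics/side3z.png',220,130,130,110,6)"
```

```text
time: 6.55
tcp_pos: [0.4886, -0.2755, 0.1995]
eef_rot: [-1.569, 0.091, -0.091]
force: [0.2, 0.0, -0.6]
gripper_width: 0.0609
time: 6.97
tcp_pos: [0.4886, -0.2755, 0.2494]
eef_rot: [-1.569, 0.091, -0.091]
force: [-0.3, 0.3, -1.3]
gripper_width: 0.061
time: 7.22
tcp_pos: [0.4889, -0.2756, 0.2568]
eef_rot: [-1.569, 0.09, -0.092]
force: [0.8, -0.2, 0.0]
gripper_width: 0.0607
t 7.22 tcp [ 0.4889 -0.2756  0.2568] tooly [ 0.001 -0.    -1.   ] yaw -6.6 F [ 0.8 -0.2  0. ] w 60.7 -> tool mm [ 0.7 99.8  0.1]
```

View pics/side3z.png

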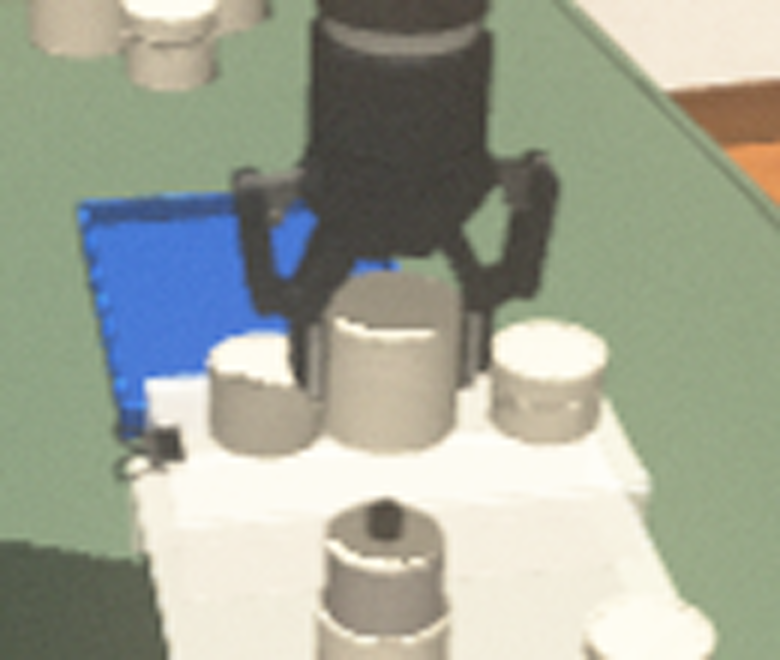

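```bash
python3 -c "
from h import *
delta((.565,.291,.257))"
python3 -m creep '55 0 0 10 0;55 0 0 20 0;55 0 0 30 0;55 0 0 30 0;55 0 0 30 0'
python3 -m creep '55 0 0 35 0;55 0 0 35 0;55 0 0 35 0;55 0 0 35 0;55 0 0 35 0'
python3 -m creep '55 0 0 35 0;55 0 0 35 0;55 0 0 35 0;55 0 0 35 0;55 0 0 35 0'
python3 -c "
from h import *
delta((.565,.291,.257))"
```

```text
t 7.32 tcp [ 0.4884 -0.2753  0.2557] tooly [-0.001  0.    -1.   ] yaw -6.6 F [-0.9  0.3 -0.1] w 61.0 -> tool mm [ 10.7  -1.1 571.4]
time: 7.73
tcp_pos: [0.502, -0.1545, 0.2556]
eef_rot: [-1.568, 0.092, -0.091]
force: [1.2, 0.6, -0.9]
gripper_width: 0.0612
time: 8.15
tcp_pos: [0.522, 0.0199, 0.2558]
eef_rot: [-1.569, 0.091, -0.09]
force: [-0.8, -0.1, -2.0]
gripper_width: 0.0609
time: 8.57
tcp_pos: [0.542, 0.1937, 0.2558]
eef_rot: [-1.569, 0.091, -0.09]
force: [0.9, 0.0, -1.0]
gripper_width: 0.0606
t 8.57 tcp [0.542  0.1937 0.2558] tooly [-0.001 -0.    -1.   ] yaw -6.6 F [ 0.9  0.  -1. ] w 60.6 -> tool mm [11.6 -1.3 99.3]
```

```bash
python3 -m creep '55 4 0 30 0;55 4 0 30 0;55 3 0 25 0;55 0 10 12 0;55 0 20 2 0'
python3 -m creep '55 0 25 0 0;55 0 25 0 0;55 0 25 0 0;55 0 25 0 0;55 0 20 0 0'
python3 -m creep '55 0 10 0 0;55 0 10 0 0;55 0 0 0 0;55 0 0 0 0;55 0 0 0 0'
python3 -c "
from h import *
delta((.565,.291,.041))
im=eyes.read_camera('side');cv2.imwrite('pics/side4.png',im[:,:,::-1])
im=eyes.read_camera('top');cv2.imwrite('pics/top4.png',im[:,:,::-1])
crop('pics/top4.png','pics/top4z.png',90,110,140,110,5)
crop('pics/side4.png','pics/side4z.png',190,100,130,110,6)"
```

```text
time: 8.98
tcp_pos: [0.566, 0.292, 0.2271]
eef_rot: [-1.566, 0.086, -0.091]
force: [-0.1, -0.5, -0.6]
gripper_width: 0.061
time: 9.4
tcp_pos: [0.5633, 0.2876, 0.1032]
eef_rot: [-1.571, 0.093, -0.089]
force: [-0.1, -0.6, -1.7]
gripper_width: 0.0608
time: 9.82
tcp_pos: [0.5661, 0.2889, 0.0876]
eef_rot: [-1.568, 0.09, -0.092]
force: [-0.8, -0.0, 0.2]
gripper_width: 0.061
t 9.82 tcp [0.5661 0.2889 0.0876] tooly [ 0.002  0.001 -1.   ] yaw -6.6 F [-0.8 -0.   0.2] w 61.0 -> tool mm [-1.4 46.6  2. ]
```

View pics/side4z.png

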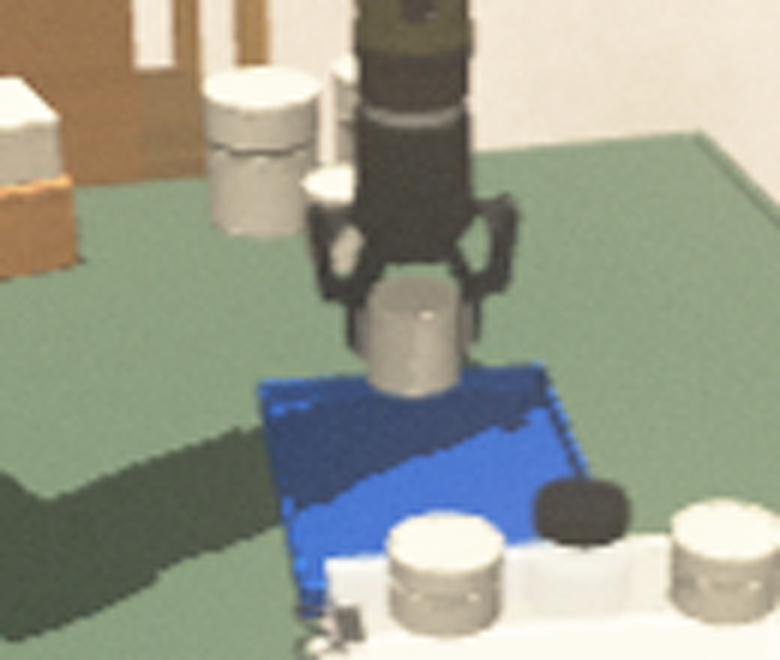

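View pics/top4z.png

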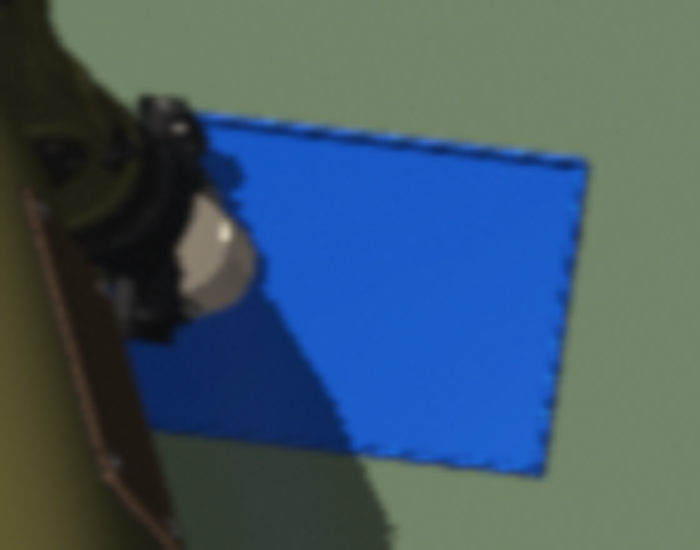

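```bash
python3 -m creep '55 0 12 0 0;55 0 12 0 0;55 0 10 0 0;55 0 5 0 0;55 0 2 0 0'
python3 -m creep '55 0 0 0 0;55 0 0 0 0;55 0 0 0 0;55 0 0 0 0'
python3 -c "
from h import *
delta((.565,.291,.041))"
python3 -m creep '55 0 1 0 0;55 0 1 0 0;55 0 1 0 0;55 0 0 0 0;55 0 0 0 0'
```

```text
time: 10.33
tcp_pos: [0.564, 0.2878, 0.0432]
eef_rot: [-1.57, 0.093, -0.089]
force: [0.0, -0.4, -0.7]
gripper_width: 0.061
time: 10.67
tcp_pos: [0.5658, 0.2887, 0.0459]
eef_rot: [-1.568, 0.09, -0.092]
force: [1.4, 0.9, -0.3]
gripper_width: 0.0608
t 10.67 tcp [0.5658 0.2887 0.0459] tooly [ 0.001  0.    -1.   ] yaw -6.6 F [ 1.4  0.9 -0.3] w 60.8 -> tool mm [-1.   4.9  2.2]
time: 11.08
tcp_pos: [0.5652, 0.2884, 0.0422]
eef_rot: [-1.569, 0.091, -0.091]
force: [-0.3, 0.6, -0.0]
gripper_width: 0.0608
```

```bash
python3 -m creep '55 0 0.5 0 0;55 0 0.5 0 0;55 0 0 0 0;55 0 0 0 0'
python3 -m creep '55 0 0.5 0 0;55 0 0.5 0 0;55 0 0 0 0;55 0 0 0 0'
```

```text
time: 11.42
tcp_pos: [0.5652, 0.2884, 0.0412]
eef_rot: [-1.569, 0.091, -0.091]
force: [0.1, 0.0, -1.6]
gripper_width: 0.0608
time: 11.75
tcp_pos: [0.5654, 0.2886, 0.041]
eef_rot: [-1.569, 0.091, -0.091]
force: [-1.9, -0.8, 5.1]
gripper_width: 0.0614
```

```bash
python3 -m creep '64 0 0 0 0;68 0 0 0 0;75 0 0 0 0;85 0 0 0 0;85 0 0 0 0'
python3 -m creep '85 0 0 0 0;85 0 0 0 0'
python3 -c "
from h import *
delta((.565,.291,.041))"
python3 -m creep '85 0 -8 0 0;85 0 -15 0 0;85 0 -25 0 0;85 0 -25 0 0;85 0 -25 0 0'
python3 -m creep '85 0 -25 0 0;85 0 -25 0 0;85 0 -25 0 0;85 0 -20 0 0;85 0 -10 0 0'
python3 -c "
from h import *
im=eyes.read_camera('side');cv2.imwrite('pics/side5.png',im[:,:,::-1])
crop('pics/side5.png','pics/side5z.png',190,100,130,130,6)
delta((.4897,-.2757,.255))"
```

```text
time: 12.17
tcp_pos: [0.5653, 0.2885, 0.0402]
eef_rot: [-1.569, 0.091, -0.091]
force: [0.2, 0.0, 0.5]
gripper_width: 0.0848
time: 12.33
tcp_pos: [0.5653, 0.2884, 0.0402]
eef_rot: [-1.569, 0.091, -0.091]
force: [-0.5, -0.8, 0.4]
gripper_width: 0.0848
t 12.33 tcp [0.5653 0.2884 0.0402] tooly [-0. -0. -1.] yaw -6.6 F [-0.5 -0.8  0.4] w 84.8 -> tool mm [-0.6 -0.8  2.5]
time: 12.75
tcp_pos: [0.5651, 0.2884, 0.1398]
eef_rot: [-1.569, 0.091, -0.091]
force: [0.2, 0.7, 0.2]
gripper_width: 0.0849
time: 13.17
tcp_pos: [0.5664, 0.289, 0.2472]
eef_rot: [-1.567, 0.088, -0.094]
force: [-0.4, -0.1, 0.9]
gripper_width: 0.085
t 13.22 tcp [0.5668 0.2892 0.248 ] tooly [ 0.005  0.003 -1.   ] yaw -6.6 F [0.8 0.1 2.1] w 84.7 -> tool mm [ -11.3   -8.9 -570. ]
```

View pics/side5z.png

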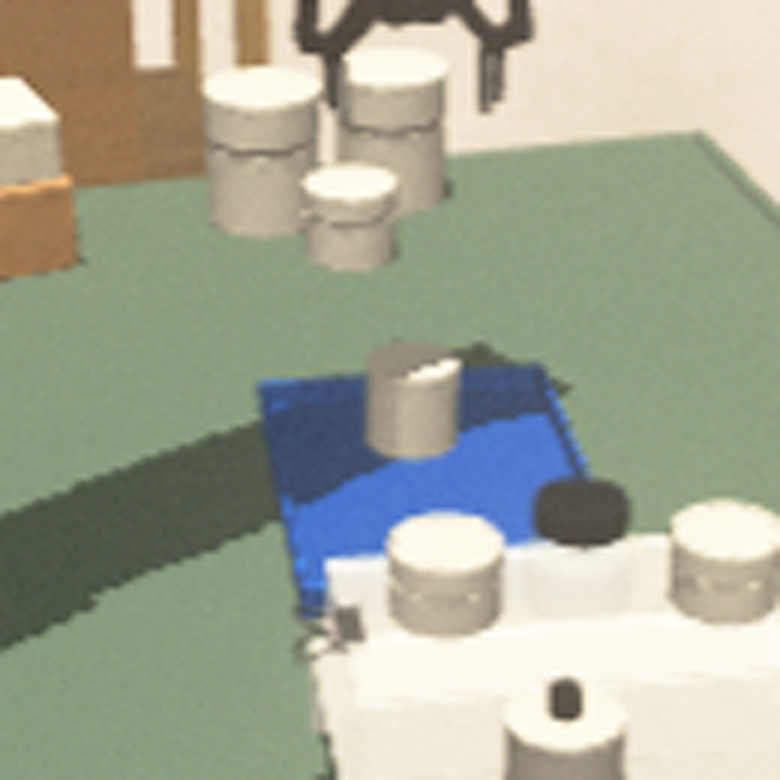

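```bash
python3 -m creep '60 0 0 -15 0;50 0 0 -30 0;40 0 0 -35 0;40 0 0 -35 0;40 0 0 -35 0' >/dev/null
python3 -m creep '40 0 0 -35 0;40 0 0 -35 0;40 0 0 -35 0;40 0 0 -35 0;40 0 0 -35 0'
python3 -c "
from h import *
eyes.read_camera('top')
im=eyes.read_camera('top');cv2.imwrite('pics/top6.png',im[:,:,::-1])
im=eyes.read_camera('side');cv2.imwrite('pics/side6.png',im[:,:,::-1])
c=(.4893,-.2757)
cv=[(circ(c,.0275,.159),(0,0,255)),(circ(c,.031,.06),(0,255,0)),(circ(c,.031,.12),(255,0,0)),(circ(c,.008,.174),(0,255,255))]
crop('pics/top6.png','pics/top6z.png',295,145,70,75,8,[(proj('top',a),b) for a,b in cv])
crop('pics/side6.png','pics/side6z.png',255,195,70,75,8,[(proj('side',a),b) for a,b in cv])
delta((.4897,-.2757,.255))"
```

```text
time: 14.05
tcp_pos: [0.5257, -0.0365, 0.2415]
eef_rot: [-1.569, 0.093, -0.089]
force: [0.7, 0.1, 0.5]
gripper_width: 0.0403
t 14.2 tcp [ 0.526  -0.037   0.2417] tooly [-0.003 -0.    -1.   ] yaw -6.9 F [ 0.3  0.2 -1.1] w 40.1 -> tool mm [  -7.4  -13.1 -241.4]
```

View pics/side6z.png

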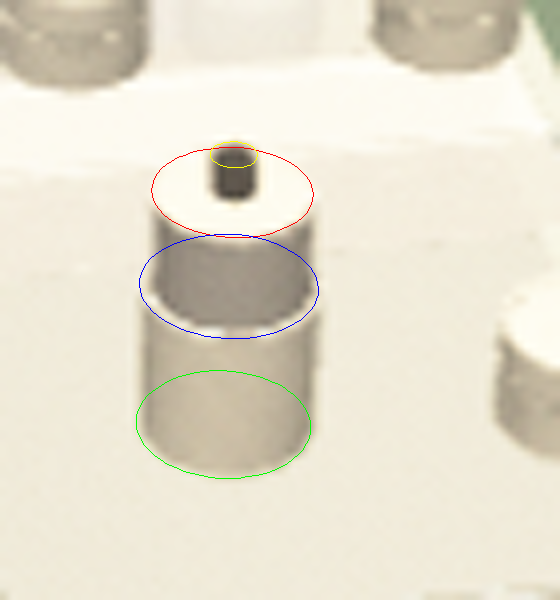

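View pics/top6z.png

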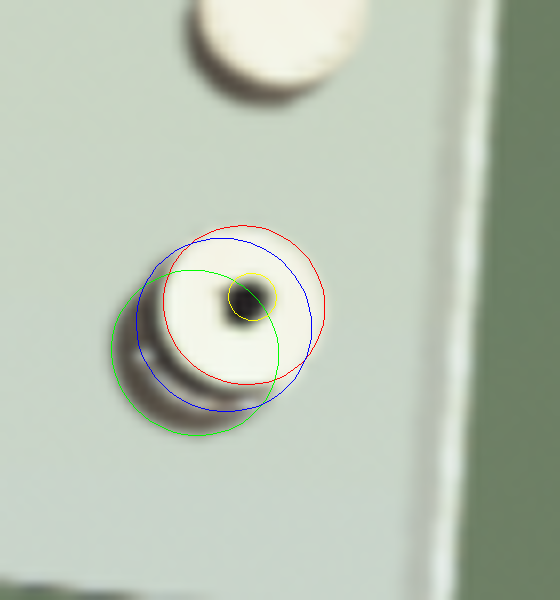

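```bash
python3 -m creep '40 -1 -2 -35 0;40 -1 -3 -35 0;40 -1 -3 -35 0;40 -1 -3 -35 0;40 -1 -2 -35 0'
python3 -m creep '40 -1 0 -33 0;40 -1 0 -20 0;40 0 0 -12 0;40 0 0 0 0;40 0 0 0 0'
python3 -m creep '40 0 0 0 0;40 0 0 0 0'
python3 -c "
from h import *
delta((.4893,-.2757,.187))"
```

```text
time: 14.62
tcp_pos: [0.5018, -0.2079, 0.2554]
eef_rot: [-1.568, 0.091, -0.089]
force: [0.5, -0.7, -0.4]
gripper_width: 0.0402
time: 15.03
tcp_pos: [0.4929, -0.2711, 0.2554]
eef_rot: [-1.567, 0.092, -0.09]
force: [0.3, 0.7, 0.1]
gripper_width: 0.0404
time: 15.2
tcp_pos: [0.4933, -0.2705, 0.2561]
eef_rot: [-1.568, 0.09, -0.089]
force: [0.3, 0.2, -0.7]
gripper_width: 0.0402
t 15.2 tcp [ 0.4933 -0.2705  0.2561] tooly [-0.     0.001 -1.   ] yaw -6.5 F [ 0.3  0.2 -0.7] w 40.2 -> tool mm [-3.4 69.1 -5.7]
```

```bash
python3 -m creep '40 -3 15 -5 0;40 0 18 0 0;40 0 16 0 0;40 0 9 0 0;40 0 4 0 0'
python3 -m creep '40 0 0 0 0;40 0 0 0 0;40 0 0 0 0;40 0 0 0 0'
python3 -c "
from h import *
delta((.4893,-.2757,.187))
im=eyes.read_camera('side');cv2.imwrite('pics/side7.png',im[:,:,::-1])
crop('pics/side7.png','pics/side7z.png',240,170,90,80,8)
"
```

```text
time: 15.62
tcp_pos: [0.489, -0.2752, 0.1929]
eef_rot: [-1.568, 0.091, -0.088]
force: [-0.5, 0.3, 0.6]
gripper_width: 0.0402
time: 15.95
tcp_pos: [0.4902, -0.2768, 0.1953]
eef_rot: [-1.57, 0.09, -0.092]
force: [0.4, 0.5, -0.6]
gripper_width: 0.0402
t 15.95 tcp [ 0.4902 -0.2768  0.1953] tooly [ 0.001 -0.001 -1.   ] yaw -6.6 F [ 0.4  0.5 -0.6] w 40.2 -> tool mm [-1.   8.3  1. ]
```

View pics/side7z.png

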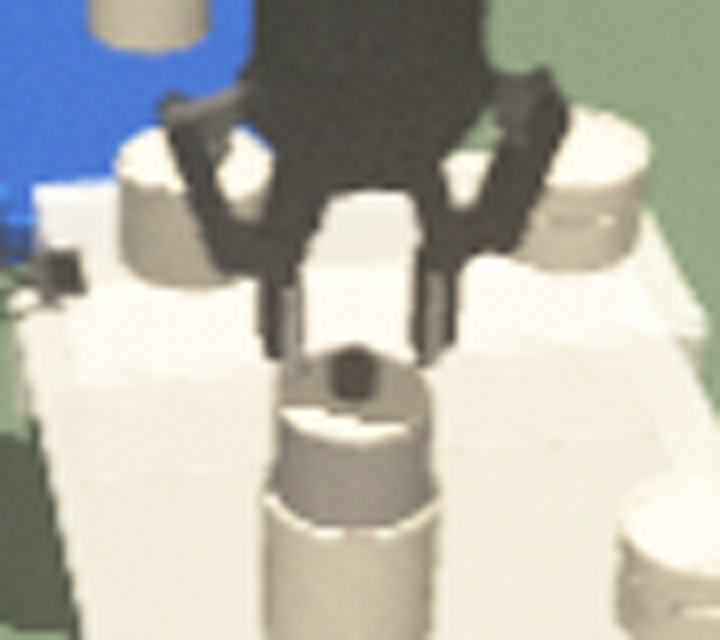

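```bash
python3 -m creep '30 -1 0 0 0;26 0 0 0 0;26 0 0 0 0;26 0 2 0 0;26 0 2 0 0'
python3 -m creep '26 0 1 0 0;26 0 1 0 0;26 0 0 0 0;26 0 0 0 0;26 0 0 0 0'
python3 -c "
from h import *
delta((.4893,-.2757,.187))
im=eyes.read_camera('side');cv2.imwrite('pics/side8.png',im[:,:,::-1])
crop('pics/side8.png','pics/side8z.png',240,170,90,80,8)
"
```

```text
time: 16.42
tcp_pos: [0.4886, -0.2765, 0.1903]
eef_rot: [-1.569, 0.091, -0.091]
force: [0.4, -0.1, -0.3]
gripper_width: 0.0257
time: 16.83
tcp_pos: [0.4886, -0.2764, 0.1883]
eef_rot: [-1.569, 0.091, -0.091]
force: [-0.1, 0.1, 0.7]
gripper_width: 0.026
t 16.83 tcp [ 0.4886 -0.2764  0.1883] tooly [ 0. -0. -1.] yaw -6.6 F [-0.1  0.1  0.7] w 26.0 -> tool mm [0.6 1.3 0.8]
```

View pics/side8z.png

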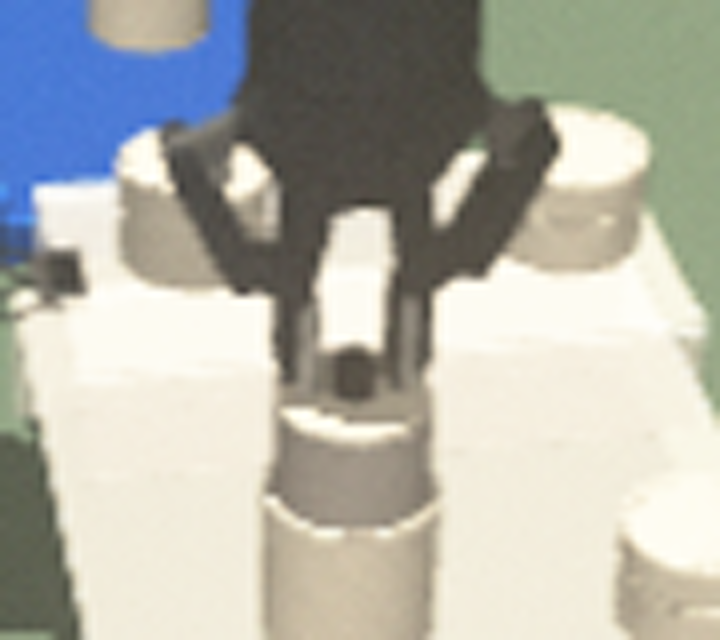

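```bash
python3 -m creep '22 0 0 0 0;19 0 0 0 0;16 0 0 0 0;13 0 0 0 0;11 0 0 0 0'
python3 -m creep '10 0 0 0 0;10 0 0 0 0;10 0 0 0 0'
python3 -m creep '10 0 -2 0 0;10 0 -4 0 0;10 0 -6 0 0;10 0 -10 0 0;10 0 -10 0 0'
python3 -m creep '10 0 -10 0 0;10 0 0 0 0;10 0 0 0 0'
python3 -c "
from h import *
delta((.4893,-.2757,.187))
im=eyes.read_camera('side');cv2.imwrite('pics/side9.png',im[:,:,::-1])
crop('pics/side9.png','pics/side9z.png',240,150,90,100,8)
"
```

```text
time: 17.3
tcp_pos: [0.4887, -0.2766, 0.1886]
eef_rot: [-1.569, 0.091, -0.091]
force: [-0.2, -0.0, 1.4]
gripper_width: 0.0128
time: 17.55
tcp_pos: [0.4887, -0.2766, 0.1885]
eef_rot: [-1.569, 0.091, -0.091]
force: [-0.4, -0.2, 3.7]
gripper_width: 0.0128
time: 17.97
tcp_pos: [0.4884, -0.2764, 0.2212]
eef_rot: [-1.569, 0.091, -0.091]
force: [-0.4, -0.4, -0.6]
gripper_width: 0.0126
time: 18.22
tcp_pos: [0.4892, -0.2768, 0.2315]
eef_rot: [-1.57, 0.089, -0.092]
force: [0.4, 0.1, -0.5]
gripper_width: 0.0129
t 18.22 tcp [ 0.4892 -0.2768  0.2315] tooly [ 0.002 -0.001 -1.   ] yaw -6.6 F [ 0.4  0.1 -0.5] w 12.9 -> tool mm [-0.1 44.5  1.1]
```

View pics/side9z.png

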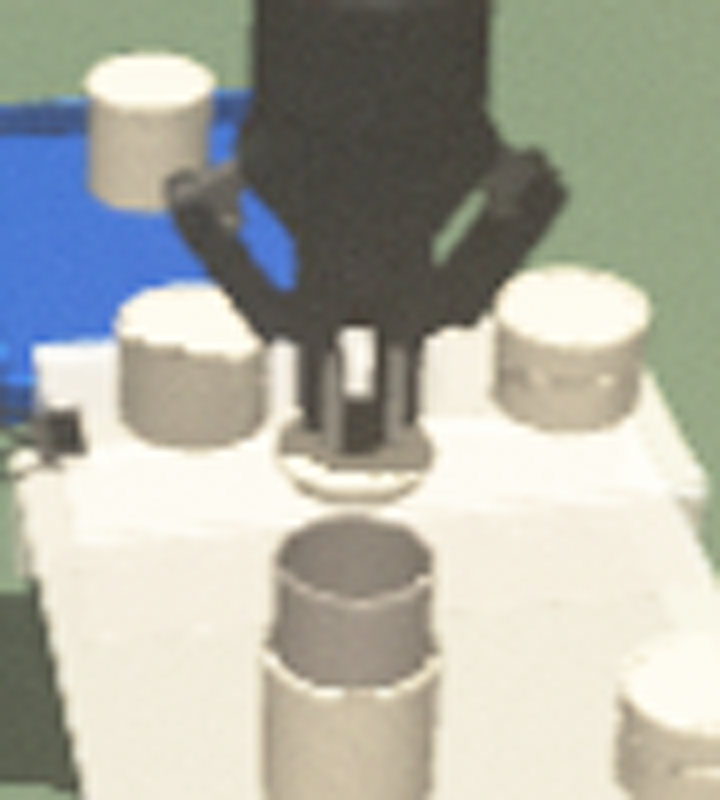

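```bash
python3 -m creep '10 0 -10 0 0;10 0 -15 5 0;10 0 -8 15 0;10 0 0 25 0;10 1 0 30 0' >/dev/null
python3 -m creep '10 1 0 30 0;10 1 0 35 0;10 1 0 35 0;10 1 0 35 0;10 1 0 35 0'
python3 -m creep '10 1 0 35 0;10 1 0 35 0;10 1 0 35 0;10 1 0 35 0;10 1 0 35 0'
python3 -m creep '10 1 0 30 0;10 1 0 20 0;10 0 0 10 0;10 0 0 0 0;10 0 0 0 0'
python3 -m creep '10 0 0 0 0;10 0 0 0 0'
python3 -c "
from h import *
delta((.556,.212,.0445))
"
```

```text
time: 19.1
tcp_pos: [0.5226, -0.0322, 0.2636]
eef_rot: [-1.569, 0.091, -0.091]
force: [-0.4, 0.3, -1.0]
gripper_width: 0.0126
time: 19.52
tcp_pos: [0.5477, 0.1412, 0.2636]
eef_rot: [-1.569, 0.091, -0.091]
force: [0.7, -0.8, -0.4]
gripper_width: 0.0126
time: 19.93
tcp_pos: [0.5566, 0.1984, 0.2631]
eef_rot: [-1.57, 0.091, -0.09]
force: [-1.2, -0.6, 0.0]
gripper_width: 0.0126
time: 20.1
tcp_pos: [0.5568, 0.1974, 0.2634]
eef_rot: [-1.569, 0.092, -0.092]
force: [-0.1, -0.6, -1.1]
gripper_width: 0.0127
t 20.1 tcp [0.5568 0.1974 0.2634] tooly [-0. -0. -1.] yaw -6.7 F [-0.1 -0.6 -1.1] w 12.7 -> tool mm [ -2.5 218.9  14.5]
```

Descend to about 8 mm above the floor.

```bash
python3 -m creep '10 -1 10 4 0;10 -1 20 4 0;10 0 25 4 0;10 0 25 2 0;10 0 25 0 0' >/dev/null
python3 -m creep '10 0 25 0 0;10 0 25 0 0;10 0 20 0 0;10 0 15 0 0;10 0 10 0 0'
python3 -m creep '10 0 8 0 0;10 0 0 0 0;10 0 0 0 0;10 0 0 0 0'
python3 -c "
from h import *
delta((.556,.212,.0445))
im=eyes.read_camera('side');cv2.imwrite('pics/side10.png',im[:,:,::-1])
crop('pics/side10.png','pics/side10z.png',200,110,100,100,7)
"
```

```text
time: 20.93
tcp_pos: [0.555, 0.2118, 0.0608]
eef_rot: [-1.57, 0.094, -0.089]
force: [0.5, -0.5, -0.0]
gripper_width: 0.0125
time: 21.27
tcp_pos: [0.5573, 0.2132, 0.0563]
eef_rot: [-1.568, 0.09, -0.092]
force: [0.4, 0.2, -0.8]
gripper_width: 0.0127
t 21.27 tcp [0.5573 0.2132 0.0563] tooly [ 0.002  0.001 -1.   ] yaw -6.6 F [ 0.4  0.2 -0.8] w 12.7 -> tool mm [-1.2 11.8 -1.3]
```

View pics/side10z.png

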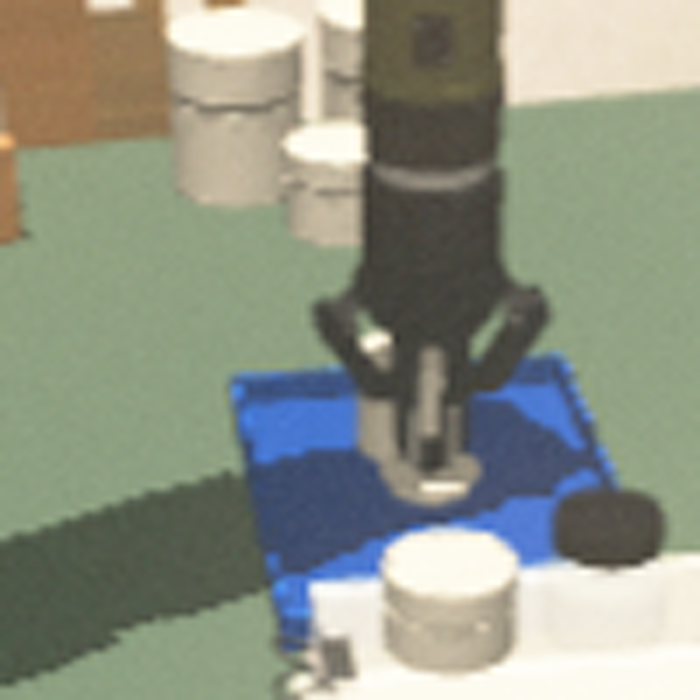

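```bash
python3 -m creep '10 0 4 0 0;10 0 3 0 0;10 0 2 0 0;10 0 0 0 0;10 0 0 0 0'
python3 -m creep '10 0 0.5 0 0;10 0 0.5 0 0;10 0 0 0 0;10 0 0 0 0'
python3 -m creep '10 0 0.5 0 0;10 0 0.5 0 0;10 0 0 0 0;10 0 0 0 0'
```

```text
time: 21.73
tcp_pos: [0.5563, 0.2129, 0.0461]
eef_rot: [-1.569, 0.091, -0.09]
force: [1.3, -0.7, -0.9]
gripper_width: 0.0129
time: 22.07
tcp_pos: [0.5565, 0.213, 0.0453]
eef_rot: [-1.569, 0.091, -0.091]
force: [-0.5, -0.2, -0.5]
gripper_width: 0.0128
time: 22.4
tcp_pos: [0.5566, 0.213, 0.0446]
eef_rot: [-1.569, 0.091, -0.091]
force: [-1.2, -0.3, 3.1]
gripper_width: 0.0127
```

```bash
python3 -m creep '15 0 0 0 0;18 0 0 0 0;24 0 0 0 0;32 0 0 0 0;40 0 0 0 0'
python3 -m creep '40 0 0 0 0;40 0 -2 0 0;40 0 -5 0 0;40 0 -12 0 0;40 0 -20 0 0'
python3 -m creep '40 0 -20 0 0;50 0 -25 0 0;60 0 -25 0 0;70 0 -25 0 0;85 0 -20 0 0'
python3 -m creep '85 0 -20 0 0;85 0 -20 0 0;85 0 -10 -10 0;85 0 -6 -20 0;85 0 0 -30 0'
python3 -c "
from h import *
im=eyes.read_camera('side');cv2.imwrite('pics/side11.png',im[:,:,::-1])
crop('pics/side11.png','pics/side11z.png',200,110,100,100,7)
delta((.4893,-.2760,.255))
"
```

```text
time: 22.82
tcp_pos: [0.5564, 0.2129, 0.0441]
eef_rot: [-1.569, 0.091, -0.091]
force: [0.3, 0.2, 0.1]
gripper_width: 0.0396
time: 23.23
tcp_pos: [0.5552, 0.2124, 0.0828]
eef_rot: [-1.57, 0.093, -0.089]
force: [0.0, -0.1, 0.2]
gripper_width: 0.0398
time: 23.65
tcp_pos: [0.5571, 0.2132, 0.2018]
eef_rot: [-1.568, 0.089, -0.093]
force: [1.6, 0.1, -0.1]
gripper_width: 0.0804
time: 24.07
tcp_pos: [0.5504, 0.154, 0.2565]
eef_rot: [-1.567, 0.086, -0.091]
force: [-0.2, -0.6, 0.7]
gripper_width: 0.0851
t 24.12 tcp [0.549  0.148  0.2558] tooly [ 0.001 -0.004 -1.   ] yaw -6.7 F [-1.7 -4.3 -0.8] w 85.1 -> tool mm [  -9.7    2.3 -428.1]
```

View pics/side11z.png

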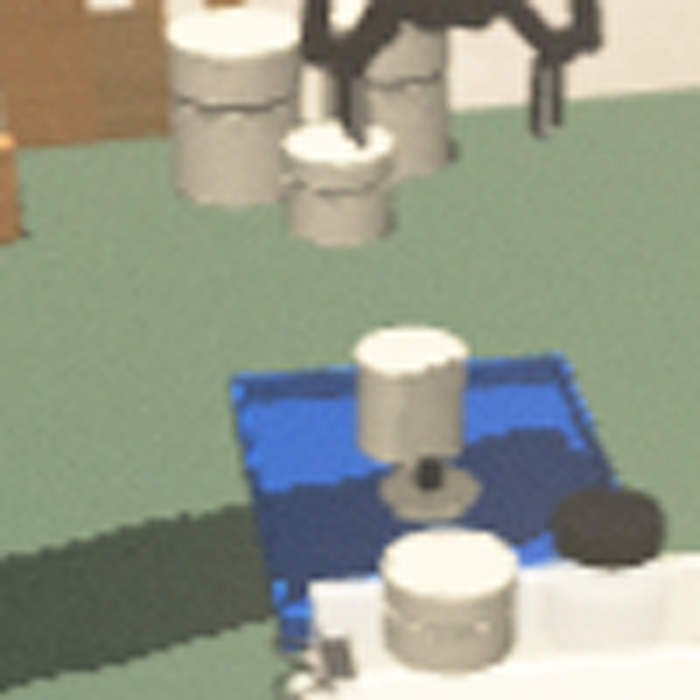

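```bash
python3 -m creep '80 -1 0 -35 0;80 -1 0 -35 0;80 -1 0 -35 0;80 -1 0 -35 0;80 -1 0 -35 0' >/dev/null
python3 -m creep '80 -1 0 -35 0;80 -1 0 -35 0;80 -1 0 -35 0;80 -1 0 -35 0;80 -1 0 -30 0' >/dev/null
python3 -m creep '80 0 0 -30 0;80 0 0 -25 0;80 0 0 -12 0;80 0 0 0 0;80 0 0 0 0'
python3 -m creep '80 0 0 0 0;80 0 0 0 0'
python3 -c "
from h import *
im=eyes.read_camera('side');cv2.imwrite('pics/side12.png',im[:,:,::-1])
c=(.4893,-.2757)
cv=[(circ(c,.0275,.156),(0,0,255)),(circ(c,.031,.06),(0,255,0)),(circ(c,.031,.12),(255,0,0))]
crop('pics/side12.png','pics/side12z.png',240,170,90,90,8,[(proj('side',a),b) for a,b in cv])
delta((.4893,-.2760,.151))
"
```

```text
time: 25.37
tcp_pos: [0.4915, -0.2549, 0.2542]
eef_rot: [-1.568, 0.092, -0.092]
force: [0.1, 0.9, 0.6]
gripper_width: 0.0798
time: 25.53
tcp_pos: [0.4922, -0.2536, 0.2544]
eef_rot: [-1.569, 0.09, -0.09]
force: [0.3, 0.5, 0.0]
gripper_width: 0.0801
t 25.58 tcp [ 0.4923 -0.2535  0.2544] tooly [-0.  0. -1.] yaw -6.5 F [ 0.1  0.4 -0.3] w 80.1 -> tool mm [ -0.4 103.4 -22.7]
```

View pics/side12z.png

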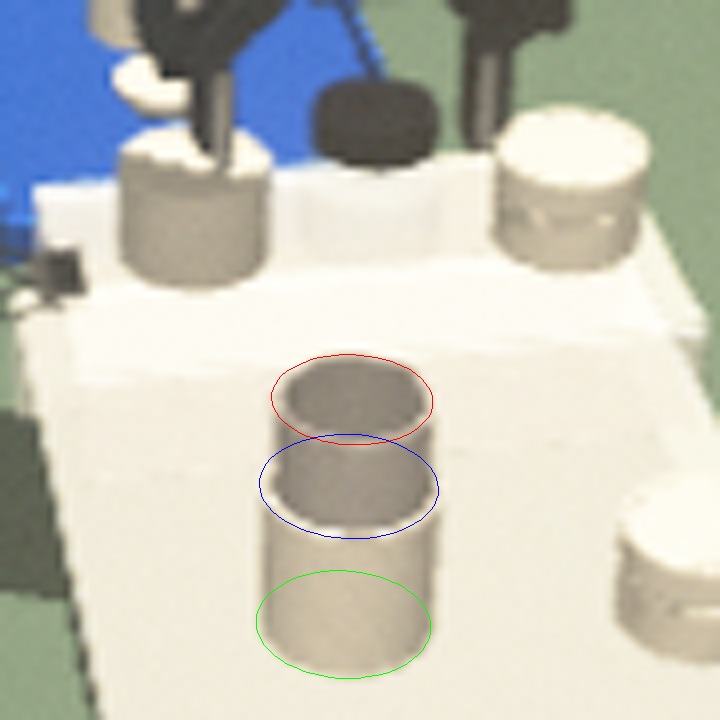

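```bash
python3 -m creep '80 0 0 -12 0;80 0 10 -10 0;80 0 20 -1 0;80 0 20 0 0;80 0 18 0 0'
python3 -m creep '80 0 10 0 0;80 0 5 0 0;80 0 0 0 0;80 0 0 0 0;80 0 0 0 0'
python3 -c "
from h import *
delta((.490,-.2760,.152))
"
```

```text
time: 26.0
tcp_pos: [0.4891, -0.2784, 0.1846]
eef_rot: [-1.569, 0.092, -0.091]
force: [-0.2, -0.3, -1.1]
gripper_width: 0.0802
time: 26.42
tcp_pos: [0.4901, -0.278, 0.1723]
eef_rot: [-1.57, 0.09, -0.092]
force: [0.4, 0.4, 0.4]
gripper_width: 0.08
t 26.42 tcp [ 0.4901 -0.278   0.1723] tooly [ 0.001 -0.001 -1.   ] yaw -6.6 F [0.4 0.4 0.4] w 80.0 -> tool mm [-0.4 20.3  2. ]
```

```bash
python3 -m creep '75 0 7 2 0;70 0 7 0 0;67 0 5 0 0;65 0 1 0 0;65 0 0 0 0'
python3 -m creep '65 0 0 0 0;65 0 0 0 0;65 0 0 0 0'
python3 -c "
from h import *
im=eyes.read_camera('side');cv2.imwrite('pics/side13.png',im[:,:,::-1])
crop('pics/side13.png','pics/side13z.png',240,170,90,90,8)
delta((.490,-.2760,.152))
"
```

```text
time: 26.83
tcp_pos: [0.4892, -0.2753, 0.1506]
eef_rot: [-1.568, 0.092, -0.09]
force: [-0.3, 0.0, -0.1]
gripper_width: 0.0647
time: 27.08
tcp_pos: [0.4899, -0.2757, 0.1516]
eef_rot: [-1.569, 0.091, -0.091]
force: [0.1, -0.4, -0.2]
gripper_width: 0.0647
t 27.13 tcp [ 0.4898 -0.2757  0.1516] tooly [ 0. -0. -1.] yaw -6.6 F [-0.4  0.1  0.5] w 64.6 -> tool mm [ 0.2 -0.4 -0.3]
```

View pics/side13z.png

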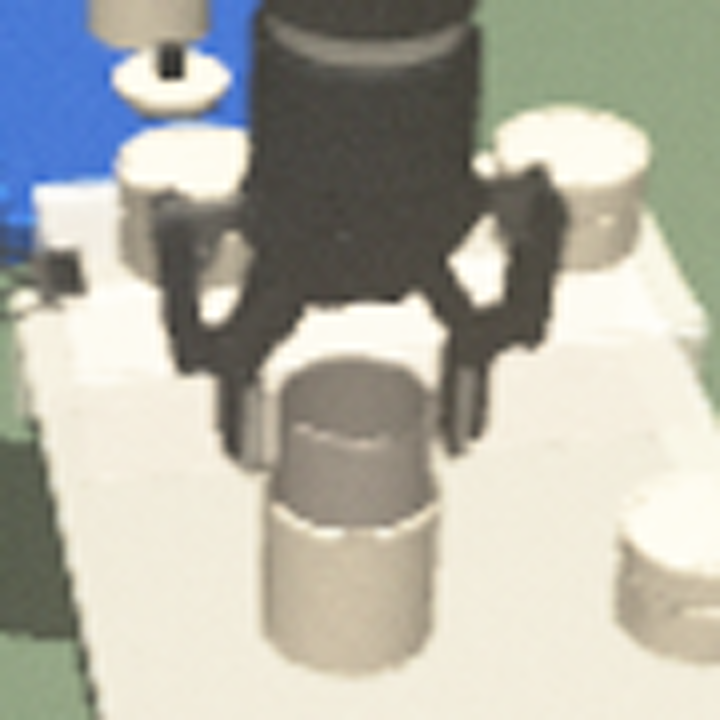

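```bash
python3 -m creep '61 0 0 0 0;58 0 0 0 0;56 0 0 0 0;54 0 0 0 0;52 0 0 0 0'
python3 -m creep '49 0 0 0 0;48 0 0 0 0;48 0 0 0 0'
python3 -m creep '48 0 -1 0 0;48 0 -2 0 0;48 0 -3 0 0;48 0 0 0 0;48 0 0 0 0'
python3 -c "
from h import *
im=eyes.read_camera('side');cv2.imwrite('pics/side14.png',im[:,:,::-1])
crop('pics/side14.png','pics/side14z.png',240,170,90,90,8)
delta((.490,-.2760,.152))
"
```

```text
time: 27.55
tcp_pos: [0.49, -0.2758, 0.152]
eef_rot: [-1.569, 0.09, -0.092]
force: [-1.1, 0.2, 4.3]
gripper_width: 0.0533
time: 27.8
tcp_pos: [0.49, -0.2758, 0.1519]
eef_rot: [-1.569, 0.09, -0.092]
force: [-0.6, 0.9, 5.8]
gripper_width: 0.0534
time: 28.22
tcp_pos: [0.4896, -0.2756, 0.1573]
eef_rot: [-1.569, 0.091, -0.091]
force: [-0.5, -0.6, -0.6]
gripper_width: 0.0531
t 28.27 tcp [ 0.4895 -0.2755  0.1572] tooly [-0.  0. -1.] yaw -6.6 F [ 0.4  0.2 -1.9] w 53.0 -> tool mm [ 0.5  5.2 -0.4]
```

View pics/side14z.png

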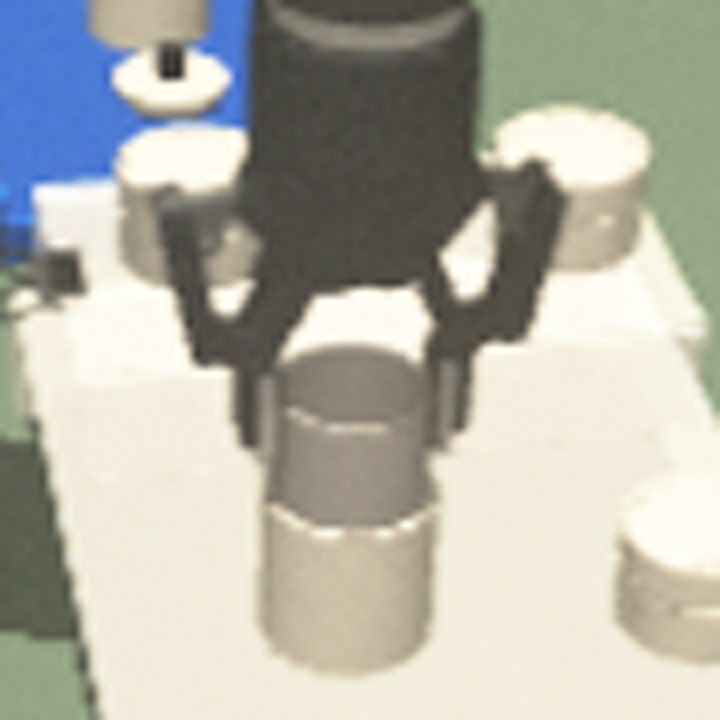

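```bash
python3 -m creep '48 0 -4 0 0;48 0 -5 0 0;48 0 -6 0 0;48 0 0 0 0'
python3 -c "
from h import *
im=eyes.read_camera('side');cv2.imwrite('pics/side15.png',im[:,:,::-1])
crop('pics/side15.png','pics/side15z.png',240,170,90,90,8)
delta((.490,-.2760,.152))
"
```

```text
time: 28.6
tcp_pos: [0.4904, -0.276, 0.174]
eef_rot: [-1.57, 0.089, -0.092]
force: [-0.7, -0.5, -0.8]
gripper_width: 0.0534
t 28.65 tcp [ 0.4902 -0.2759  0.1734] tooly [ 0.001 -0.001 -1.   ] yaw -6.6 F [-0.4 -0.4 -1.7] w 53.3 -> tool mm [-0.2 21.4 -0.1]
```

View pics/side15z.png

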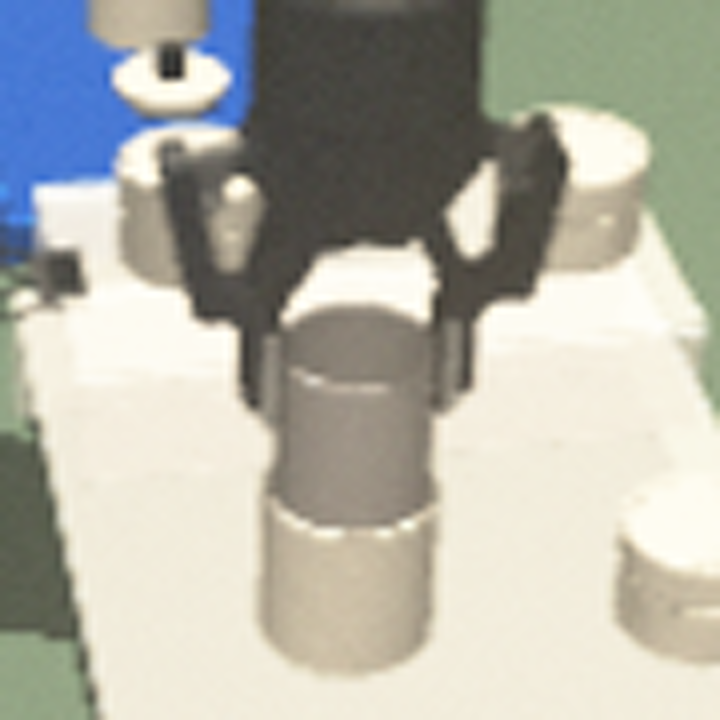

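```bash
python3 -m creep '48 0 -6 0 0;48 0 -9 0 0;48 0 -10 0 0;48 0 -10 0 0;48 0 -10 0 0'
python3 -m creep '48 0 -10 0 0;48 0 -15 0 0;48 0 -20 0 0;48 0 -18 0 0;48 0 -14 0 0'
python3 -m creep '48 0 0 0 0;48 0 0 0 0'
python3 -c "
from h import *
im=eyes.read_camera('side');cv2.imwrite('pics/side16.png',im[:,:,::-1])
crop('pics/side16.png','pics/side16z.png',230,110,110,140,5)
delta((.547,.133,.295))
"
```

```text
time: 29.07
tcp_pos: [0.4899, -0.2757, 0.2188]
eef_rot: [-1.569, 0.09, -0.091]
force: [-0.6, 0.8, -1.7]
gripper_width: 0.0532
time: 29.48
tcp_pos: [0.49, -0.2758, 0.2968]
eef_rot: [-1.57, 0.09, -0.092]
force: [0.1, -0.4, -2.4]
gripper_width: 0.0533
time: 29.65
tcp_pos: [0.4902, -0.2759, 0.2953]
eef_rot: [-1.57, 0.089, -0.093]
force: [0.1, 0.9, -1.7]
gripper_width: 0.0534
t 29.7 tcp [ 0.4897 -0.2756  0.2942] tooly [ 0. -0. -1.] yaw -6.6 F [-0.7 -0.4 -1.7] w 53.2 -> tool mm [  9.8  -0.8 412.5]
```

View pics/side16z.png

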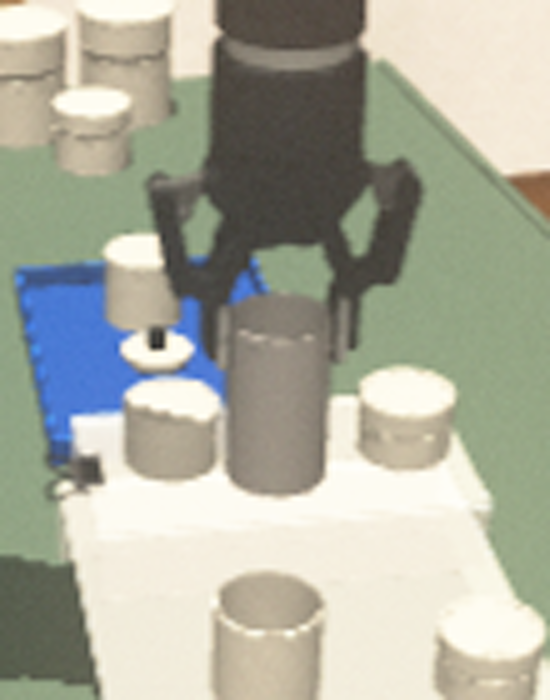

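```bash
python3 -m creep '48 0 0 10 0;48 0 0 20 0;48 1 0 30 0;48 1 0 30 0;48 1 0 30 0' >/dev/null
python3 -m creep '48 1 0 32 0;48 1 0 32 0;48 1 0 32 0;48 1 0 32 0;48 1 0 32 0'
python3 -m creep '48 1 0 32 0;48 1 0 32 0;48 1 0 28 0;48 0 0 20 0;48 0 0 10 0'
python3 -m creep '48 0 0 4 0;48 0 0 0 0;48 0 0 0 0;48 0 0 0 0'
python3 -c "
from h import *
delta((.547,.131,.093))
"
```

```text
time: 30.53
tcp_pos: [0.5289, 0.0038, 0.2931]
eef_rot: [-1.569, 0.092, -0.089]
force: [0.3, -0.8, -1.4]
gripper_width: 0.0533
time: 30.95
tcp_pos: [0.5461, 0.1254, 0.2929]
eef_rot: [-1.569, 0.09, -0.087]
force: [0.2, -0.9, -1.7]
gripper_width: 0.0534
time: 31.28
tcp_pos: [0.5473, 0.1253, 0.2942]
eef_rot: [-1.569, 0.092, -0.092]
force: [0.3, -0.3, -0.3]
gripper_width: 0.0531
t 31.28 tcp [0.5473 0.1253 0.2942] tooly [-0.    -0.001 -1.   ] yaw -6.7 F [ 0.3 -0.3 -0.3] w 53.1 -> tool mm [ -0.9 201.2   5.8]
```

Lower to about 8 mm over the floor.

```bash
python3 -m creep '48 0 10 2 0;48 0 20 2 0;48 0 25 1 0;48 0 25 0 0;48 0 25 0 0' >/dev/null
python3 -m creep '48 0 25 0 0;48 0 20 0 0;48 0 18 0 0;48 0 14 0 0;48 0 8 0 0'
python3 -m creep '48 0 2 0 0;48 0 0 0 0;48 0 0 0 0;48 0 0 0 0'
python3 -c "
from h import *
delta((.547,.131,.093))
im=eyes.read_camera('side');cv2.imwrite('pics/side17.png',im[:,:,::-1])
im=eyes.read_camera('top');cv2.imwrite('pics/top17.png',im[:,:,::-1])
crop('pics/side17.png','pics/side17z.png',200,90,110,110,6)
crop('pics/top17.png','pics/top17z.png',90,110,140,110,5)
"
```

```text
time: 32.12
tcp_pos: [0.5465, 0.1303, 0.1018]
eef_rot: [-1.57, 0.094, -0.09]
force: [-0.3, 0.1, -0.4]
gripper_width: 0.0533
time: 32.45
tcp_pos: [0.5489, 0.1315, 0.1034]
eef_rot: [-1.568, 0.09, -0.092]
force: [-0.0, 0.6, -1.5]
gripper_width: 0.0532
t 32.45 tcp [0.5489 0.1315 0.1034] tooly [ 0.002  0.    -1.   ] yaw -6.6 F [-0.   0.6 -1.5] w 53.2 -> tool mm [-1.9 10.4 -0.7]
```

View pics/side17z.png

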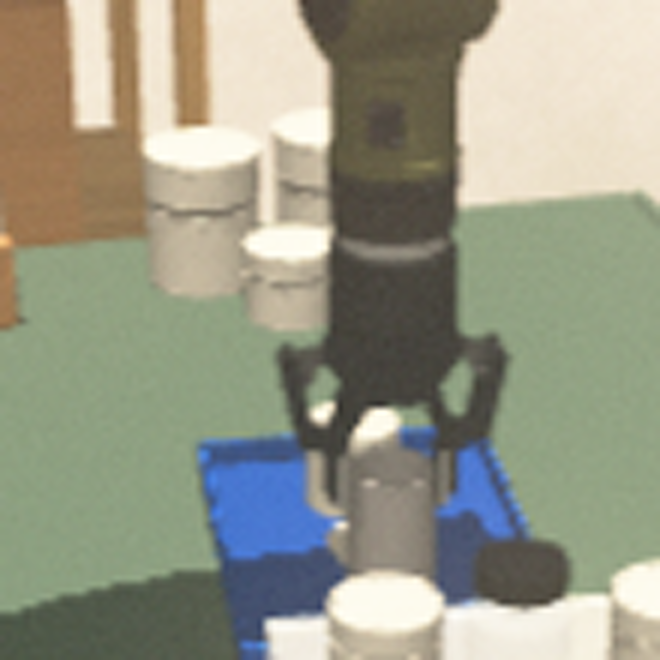

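View pics/top17z.png

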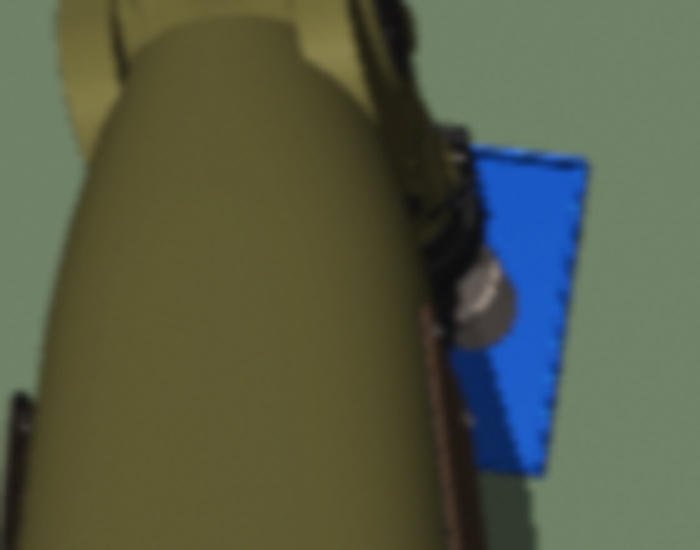

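```bash
python3 -m creep '48 0 4 0 0;48 0 3 0 0;48 0 1.5 0 0;48 0 0 0 0;48 0 0 0 0'
python3 -m creep '48 0 0.5 0 0;48 0 0.5 0 0;48 0 0 0 0;48 0 0 0 0'
python3 -m creep '48 0 0.5 0 0;48 0 0.5 0 0;48 0 0 0 0;48 0 0 0 0'
```

```text
time: 32.97
tcp_pos: [0.5478, 0.1314, 0.0935]
eef_rot: [-1.569, 0.091, -0.09]
force: [0.0, 0.2, -0.9]
gripper_width: 0.0533
time: 33.3
tcp_pos: [0.5482, 0.1314, 0.093]
eef_rot: [-1.569, 0.091, -0.091]
force: [-0.5, 0.1, 0.5]
gripper_width: 0.0537
time: 33.63
tcp_pos: [0.5482, 0.1315, 0.0929]
eef_rot: [-1.568, 0.09, -0.091]
force: [-2.0, -1.1, 8.2]
gripper_width: 0.0531
```

Floor contact at the expected height; release and retreat.

```bash
python3 -m creep '58 0 -0.5 0 0;61 0 0 0 0;66 0 0 0 0;72 0 0 0 0;80 0 0 0 0'
python3 -m creep '80 0 0 0 0;80 0 -5 0 0;80 0 -10 0 0;80 0 -20 0 0;80 0 -20 0 0'
python3 -m creep '80 0 -25 0 0;80 0 -25 0 0;80 0 -25 0 0;80 0 -20 0 0;80 0 -10 0 0'
python3 -m creep '80 0 0 20 0;80 0 0 30 0;80 0 0 35 0;80 0 0 35 0;80 0 0 35 0'
python3 -m creep '80 0 0 35 0;80 0 0 35 0;80 0 0 30 0;80 0 0 20 0;80 0 0 0 0'
python3 -m creep '80 0 0 0 0;80 0 0 0 0;80 0 0 0 0;80 0 0 0 0;80 0 0 0 0'
python3 -c "
from h import *
delta((.547,.131,.093))
im=eyes.read_camera('side');cv2.imwrite('pics/side18.png',im[:,:,::-1])
im=eyes.read_camera('top');cv2.imwrite('pics/top18.png',im[:,:,::-1])
crop('pics/side18.png','pics/side18z.png',200,120,150,145,5,[(proj('side',circ((.49,-.2757),.031,.06)),(0,255,0))])
crop('pics/top18.png','pics/top18z.png',90,110,150,110,5)
for q in('cap','inner_lid','liner','shell'): print(q,[(np.round(d['position'],3).tolist(),round(d['p'],2)) for d in eyes.find_in('side',q)][:4])
"
```

```text
time: 34.05
tcp_pos: [0.548, 0.1313, 0.0921]
eef_rot: [-1.569, 0.091, -0.091]
force: [-0.2, 0.2, 0.3]
gripper_width: 0.08
time: 34.47
tcp_pos: [0.5476, 0.1313, 0.1482]
eef_rot: [-1.569, 0.092, -0.09]
force: [0.1, 0.1, 0.7]
gripper_width: 0.0802
time: 34.88
tcp_pos: [0.5493, 0.1317, 0.2564]
eef_rot: [-1.567, 0.087, -0.095]
force: [0.6, 0.3, 0.7]
gripper_width: 0.08
time: 35.3
tcp_pos: [0.5658, 0.2866, 0.2525]
eef_rot: [-1.569, 0.091, -0.091]
force: [0.6, 0.4, 0.9]
gripper_width: 0.0802
time: 35.72
tcp_pos: [0.5792, 0.4086, 0.2512]
eef_rot: [-1.568, 0.088, -0.087]
force: [-1.4, -0.1, -0.7]
gripper_width: 0.0801
time: 36.13
tcp_pos: [0.58, 0.4035, 0.2527]
eef_rot: [-1.569, 0.092, -0.092]
force: [-0.1, 0.5, -0.4]
gripper_width: 0.0801
t 36.13 tcp [0.58   0.4035 0.2527] tooly [ 0.  0. -1.] yaw -6.7 F [-0.1  0.5 -0.4] w 80.1 -> tool mm [  -1.   159.7 -274.5]
cap [([0.316, -0.307, 0.05], 0.9), ([0.484, -0.506, 0.053], 0.84), ([0.551, 0.271, 0.061], 0.74), ([0.345, -0.464, 0.052], 0.71)]
inner_lid []
liner [([0.538, 0.116, 0.076], 0.73)]
shell [([0.487, -0.295, 0.103], 0.89), ([0.475, -0.117, 0.142], 0.73), ([0.518, -0.287, 0.059], 0.57)]
```

View pics/side18z.png

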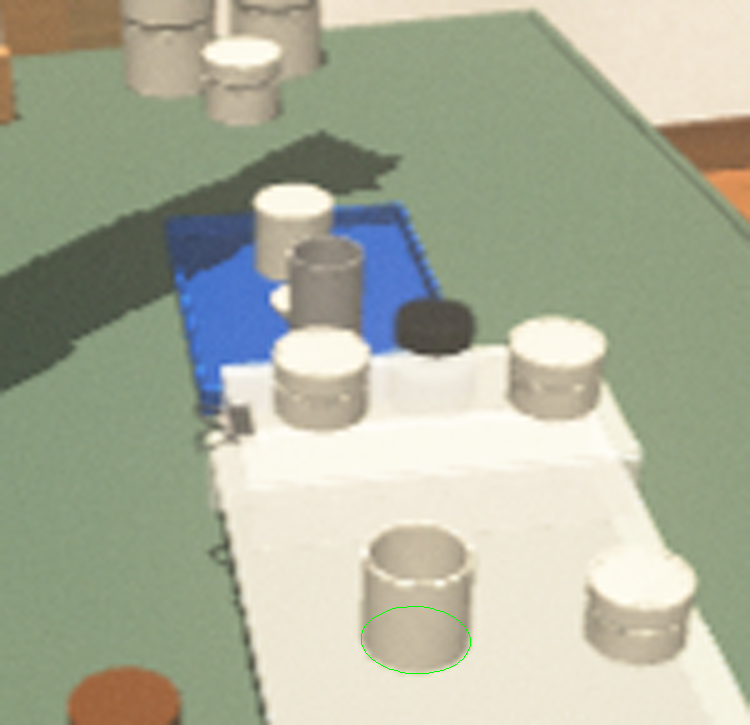

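View pics/top18z.png

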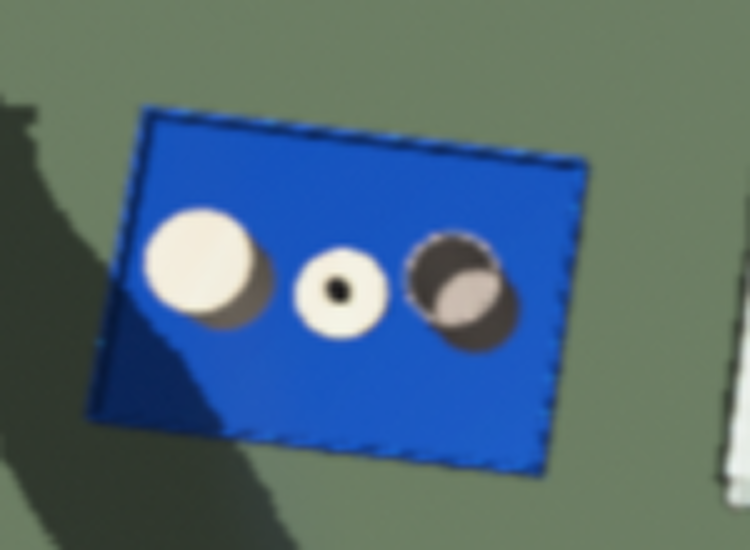

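All three parts stand upright in the tray, clear of each other. The cap is at top-crop (200,262), the lid at (342,293) with its knob up, and the liner at (455,290). The shell matches its original outline at (416,640) in the side crop, and the tins and jar look unmoved.

```bash
python3 -c "
from h import *
print(unproj('top',(90+200/5,110+262/5),.0625),unproj('top',(90+455/5,110+283/5),.097))
print(manip.close_job())"
```

```text
[0.56183934 0.28655067 0.0625    ] [0.54314577 0.128393   0.097     ]
the job is handed in; nothing more can be done
None
```

I took the tin apart in order (cap, then inner lid, then liner) and set each part in the blue tray. I handed the job in at about 36 s, with no verdict reported.

- **Placing:** I lowered each part until the force reading showed it touching the tray floor, at the height I had worked out for it. Only then did I open the fingers and back away. The cap is mouth down; the lid and liner are right way up.
- **Last pictures:** They show all three parts upright and clear of each other and the walls. The cap is about 75 mm from the tray's middle along its y, the lid is close to the middle, and the liner is about 80 mm to the other side. The shell still matches its starting outline, and the tins and jar look unmoved. The gripper is open and well above everything.
- **Disagreements:** The network did not find the inner lid in the last side picture, where the liner hides most of it, but the lid and knob are plain in the top picture. Positions I measured from the last top picture for the cap and liner differ from where I released them by 3 to 6 mm, well inside the tray limits.

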